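# Seat a microscope objective in its inspection cradle

### The job

Take the microscope objective with the blue band out of the white holder and lay it gently in the aluminium V of the inspection cradle, its brass threaded end towards the orange back stop. Push it along the V by feel until it lies on both flanks and bears on the stop, keep it pressed there with about 8 N for a second (the pad must never take more than 20 N), then let go and leave it seated. Leave the other objectives and everything else on the bench as they are.

Things in the scene. Friction and masses are not known exactly. Their poses are not given: they have to be found in the camera images.
- lens_blue_center (a point): Centre of the blue-banded objective, on its axis, half-way along; it lies level, 45 mm above the table. 70 mm long, 120 to 210 g, round. Along its +x: steel nose, 20 mm diameter, flat front, from -35 to -22 mm; aluminium barrel, 32 mm diameter, -22 to +27 (blue band -15 to -6); brass threaded end, 22 mm diameter, +27 to +35. +x points from nose to brass end.
- lens_blue_rear (a point): Centre of the flat brass rear face of the same objective, 35 mm from its centre along +x; this face must end up on the orange pad of the back stop.
- lens_blue: The blue-banded objective itself; origin and axes as point lens_blue_center.
- holder: White plate 60 x 235 x 10 mm, fixed; origin under its centre, z up. Grey V rests, 30 mm long, at y = -80, 0, +80 mm carry the objectives along x, brass ends to +x; which rest holds which changes. A rest's upper edges are 26 mm apart, 9.6 mm below the objective's axis (lower down it is 34.5 mm wide): fingers can close on the barrel from above, across its axis.
- cradle: Fixed inspection cradle: black base 190 x 70 x 12 mm (x -80 to +110 mm) with an aluminium V rail, 90 degrees, open upwards, x from -62 to +42 mm. Origin on the table under the V; +x runs along the V to the back stop, z up. A seated barrel has its axis at y = 0, z = 55 mm. Sliding an objective along the dry V takes 1 to 2 N, with jerks of up to 6 N.
- vee (a point): Point on the axis of a seated barrel, 55 mm above the cradle's origin, axes as the cradle's. The V's upper edges are 26 mm apart and 9.6 mm below this axis (lower down the rail is 34.5 mm wide), so fingers can hold the barrel across its axis in the V, and shut fingers with tips at most 8 mm below the axis can push on the nose.
- stop_nearest (a point): The back stop is a dark steel angle 60 mm tall at the +x end of the cradle with an orange pad, 26 mm wide and 30 mm tall, centred on the seated barrel's axis, facing -x; rigid. It is set anew each time: the pad face is 0 to 15 mm farther along +x than this point (42 mm along x from point vee). Its place is not measured: feel for it.
- lens_yellow: Objective with a yellow band, same shape and size, in another rest of the holder; leave it. Origin at its centre.
- lens_red: Objective with a red band, same shape and size, in another rest of the holder; leave it. Origin at its centre.
- oil_bottle: Amber dropper bottle, 28 mm diameter, 70 mm tall; origin under its centre. Leave it.
- slide_box: Blue slide box 85 x 100 x 32 mm; origin under its centre. Leave it.
- mug: White mug, 80 mm diameter, 90 mm tall; origin under its centre. Leave it.
- marker: Red marker pen 130 x 14 x 14 mm lying along its x; origin under its centre. Leave it.
- dust_cap: Black dust cap, 36 mm diameter, 14 mm tall; origin under its centre. Leave it.
- dish: Clear shallow dish, 90 mm diameter, 15 mm tall; origin under its centre. Leave it.

How it is judged (in metres and radians):
On the way, in this order (a step that is already met when the one before it is completed fails the run):
1. the blue objective lies in the V (y of lens_blue_center in the frame of cradle between -0.002 and 0.002 m and z of lens_blue_center in the frame of cradle between 0.053 and 0.057 m and angle between the x axis of lens_blue_center and the x axis of cradle, either way round below 0.05 rad and contact force between lens_blue and cradle above 0.2 N), for 0.2 s.
2. it is pressed against the back stop while bearing on both flanks (y of lens_blue_center in the frame of cradle between -0.002 and 0.002 m and z of lens_blue_center in the frame of cradle between 0.053 and 0.057 m and angle between the x axis of lens_blue_center and the x axis of cradle, either way round below 0.05 rad and contact force between lens_blue and backstop_c0 above 2.5 N and contact force between lens_blue and cradle_c0 above 0.1 N and contact force between lens_blue and cradle_c1 above 0.1 N), for 0.4 s.
At the end, for the whole second after the job is handed in: The blue objective lies still and released in the V on both flanks, its axis within 2 mm of the V's and within 0.05 rad of its direction, its brass end face towards the stop and within about 2 mm of the pad (y of lens_blue_center in the frame of cradle between -0.002 and 0.002 m and z of lens_blue_center in the frame of cradle between 0.053 and 0.057 m and angle between the x axis of lens_blue_center and the x axis of cradle, either way round below 0.05 rad and distance between lens_blue_rear and backstop_c0 below 0.004 m and linear speed of lens_blue below 0.01 m/s and contact force between the fingers and lens_blue below 0.05 N and contact force between lens_blue and cradle_c0 above 0.1 N and contact force between lens_blue and cradle_c1 above 0.1 N); the robot touches nothing.
It fails at once if the back stop takes more than 20 N (contact force between lens_blue and backstop_c0 above 20 N).
It fails at once if the objective is dropped or forced into the V (more than 30 N on the cradle) (contact force between lens_blue and cradle above 30 N).
It fails at once if another thing on the bench is moved by more than 15 mm (distance of any of lens_yellow, lens_red, oil_bottle, slide_box, mug, marker, dust_cap, dish from where it was at the start of the episode above 0.015 m).
It also fails if it takes over 67 s, if anything falls off the work surface, if the arm or the gripper's body presses on something with over 40 N, if the wrist force passes 120 N, or if a joint passes its speed limit or range.

### The arm

A 6-joint arm with a two-finger parallel gripper is mounted at the origin on the work surface. World frame = base frame: x ahead of the robot, y to its left, z up, the work surface at z = 0. Lengths are in mm, angles in rad, forces in N, time in s.
With the tool pointing down it reaches from about 350 to 775 mm from the base axis. Payload 7.3 kg.
Tool frame: the origin (TCP) lies on the centre line of the jaws, within the pads' length; the fingertips stand 22 mm ahead of it and the grasp point (between the pads) lies 3 mm ahead of it; x points along the fingers, z is the direction in which the jaws open and shut, and the axes are right-handed (so a half turn about x gives the same grasp; the last joint's range is limited). The gripper opens to 92 mm and grips with 3 to 60 N. Pads are 19 mm wide; open, the fingers measure 130 mm over their backs; the gripper's body (75 mm by 190 mm) begins 47 mm behind the grasp point.
Start: joints at [-1.386, 0.342, 1.524, -0, 1.275, -0.146], TCP at [170.542, -496.546, 248.741] pointing down, gripper open.
Joint ranges: [-2.53, 2.53], [-0.77, 2.02], [0.04, 2.7], [-1, 4.14], [0.28, 2.66], [-3.11, 3.11]. Speed limits (rad/s): [2.57, 2.57, 3.14, 3.14, 3.14, 3.14].

### API

Orientations are given as [roll, pitch, yaw] about the fixed x, y, z axes, in that order (R = Rz(yaw) Ry(pitch) Rx(roll)).
In Python, from plant import readout, imaging, bot gives the robot as it stands.
- The arm moves only by the tool arm_command, never from a script. Its argument "plan" is a list of rows, each an object of numbers: "tx", "ty", "tz": the shift along the tool's x, y, z in cm; "wx", "wy", "wz": the turn, a rotation vector about the tool's x, y, z in rad; "jaw": the opening, from -1 (shut) to 1 (fully open). In form: [{"tx": .., "ty": .., "tz": .., "wx": .., "wy": .., "wz": .., "jaw": ..}, ...]. A call has 1 to 20 rows; each row shifts and turns the commanded pose from where the row before left it, along the tool's axes as they then stand; what a row does not reach is not made up. A row lasts 1/10 s, in which the tool goes at most 50 mm and 8.59 degrees, less where a joint would pass 70% of its speed; a pose out of reach is approached as far as the arm can. A call with a gripper value outside its range is refused whole. The fingers move at their own pace and stop on an object; the grip force is fixed at half the most. Time passes only in rows, so rows that do not move let the fingers close. It gives the time, the measured TCP pose, the force and the opening at its end, in the units of the state.
- readout.get_obs(): the state, without advancing time (a new reading comes with each control period).
- imaging.capture(name): name is "scene" or "top"; returns the picture (384x512x3 uint8, blue, green, red); there is no depth.
- imaging.get_calibration(name): a dict with "fx", "fy", "cx", "cy" (pixels), "dist" ([k1, k2, p1, p2, k3] as OpenCV has them; the pictures are not rectified), "position" and "rotation" of the camera in the world. Camera axes: x right, y up, looking along -z (the intrinsics and any distortion apply to the point x, -y, -z); pixel columns grow to the right and rows downward; lengths in mm; the calibration is good to about 2 mm. A picture is of the moment at which its call begins. get_calibration takes no time and is no camera call.
- bot.close_job(): hands the job in, once; it reports no verdict.
The state is a dict: "time": time; "joint_positions": joint angles; "dq": joint speeds; "tau": joint torques, N m; "tool_pos": TCP position; "tcp_rot": TCP orientation; "contact_force": force on the tool from outside, world axes, zero at the start; "moment": the same for the moment, N m; "grip_width": finger opening in mm.
Only numpy, scipy, OpenCV 4.12 (cv2) and the standard library are available. Lean on these libraries where they do the work, as an engineer would, in place of code of your own. Each camera call takes 0.05 s, during which the arm holds its last target.

## Working session

There is one attempt and no reset: what is moved stays moved. The work goes in short steps, Python scripts to look and compute and a tool call to move; the robot and the scene stay as the last step left them, time stands still between calls to the robot, and variables do not carry over. Pictures are saved under pics/ and viewed, and the job is handed in when it is done.

Besides the shell and the picture viewer there is one more tool, called after "Call:" by a JSON object that holds its "api" and its "payload", one argument or row to a line. arm_command: Moves the arm, as the interface text tells. Its arguments: {"type":"object","properties":{"plan":{"type":"array"}},"required":["plan"]}

```bash
ls; mkdir -p pics; python3 - <<'E'
from plant import readout, imaging, bot
import cv2
print(readout.get_obs())
for n in("scene","top"):
    im=imaging.capture(n); cv2.imwrite(f"pics/{n}0.png",im); print(n,imaging.get_calibration(n))
E
```

```text
pics
{'time': 0.0, 'joint_positions': array([-1.38601672e+00,  3.42743335e-01,  1.52502145e+00, -1.18905167e-05,
        1.27541082e+00, -1.45955946e-01]), 'dq': array([-5.79514254e-05,  4.66371478e-04, -1.08870261e-03, -7.93599215e-04,
       -7.50998522e-04, -8.28831824e-04]), 'tau': array([-3.75180180e-04, -4.31243777e+01, -2.44225109e+01,  7.19920266e-02,
        5.58947877e-02, -1.29730879e-04]), 'tool_pos': array([ 170.45711472, -496.15632928,  248.03269844]), 'tcp_rot': array([3.0028194 , 1.56921333, 1.76276209]), 'contact_force': array([-0.01219515, -0.44506392,  0.14211671]), 'moment': array([-0.00197413,  0.02441694,  0.03621816]), 'grip_width': 91.50962661181643}
scene {'fx': 489.6507581799665, 'fy': 489.6507581799665, 'cx': 259.7804210547565, 'cy': 192.60171797811395, 'dist': array([-0.00103021,  0.        ,  0.        ,  0.        ,  0.        ]), 'position': array([1283.64062162,  663.27487882,  996.9679873 ]), 'rotation': array([0.80892446, 0.00644554, 2.32787508])}
top {'fx': 371.7797252910924, 'fy': 371.7797252910924, 'cx': 248.41851840939182, 'cy': 195.4455154731527, 'dist': array([-0.1229594,  0.       ,  0.       ,  0.       ,  0.       ]), 'position': array([ 304.10606348,  -15.60486236, 1180.75350638]), 'rotation': array([ 0.21925884,  0.00587835, -1.59524038])}
```

View pics/scene0.png

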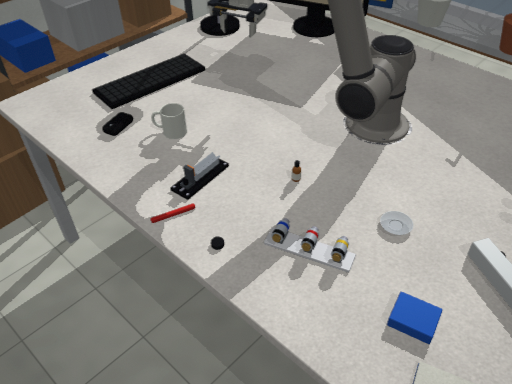

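View pics/top0.png

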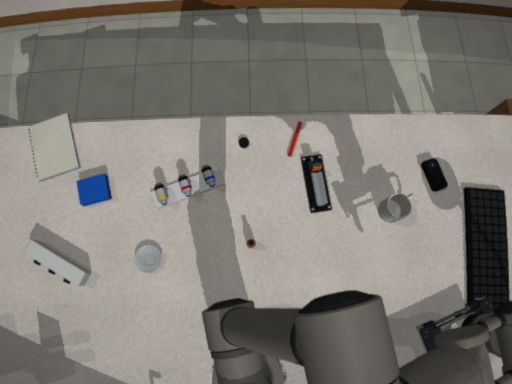

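```bash
python3 - <<'E'
import cv2,numpy as np
s=cv2.imread("pics/scene0.png");t=cv2.imread("pics/top0.png")
def c(im,x,y,w,h,k,n): cv2.imwrite(f"pics/{n}.png",cv2.resize(im[y:y+h,x:x+w],None,fx=k,fy=k,interpolation=cv2.INTER_CUBIC))
a=[cv2.resize(im[y:y+60,x:x+80],(400,300),interpolation=cv2.INTER_CUBIC) for im,x,y in((s,160,140),(s,270,210))]
b=[cv2.resize(im[y:y+75,x:x+100],(400,300),interpolation=cv2.INTER_CUBIC) for im,x,y in((t,270,145),(t,140,150))]
cv2.imwrite("pics/crops0.png",np.vstack([np.hstack(a),np.hstack(b)]))
E
```

```text
(no output)
```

View pics/crops0.png

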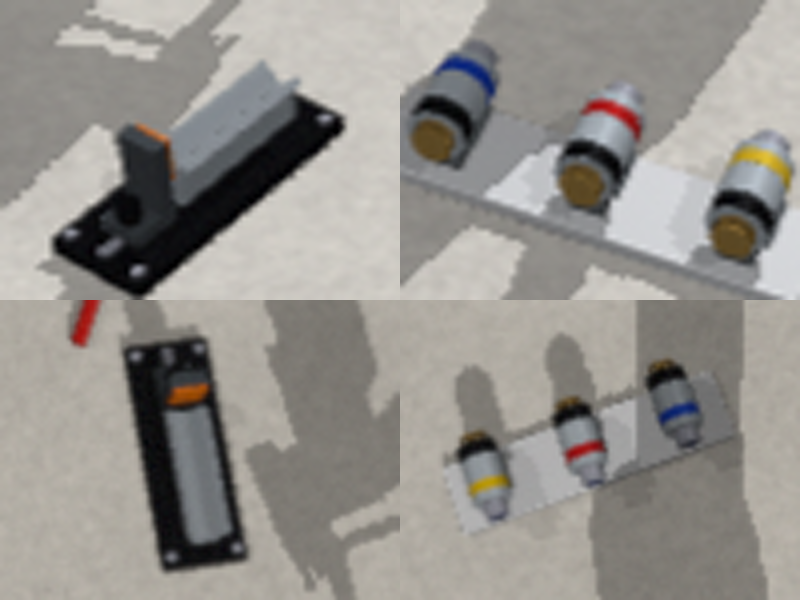

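```bash
cat > h.py <<'E'
import cv2,numpy as np
from scipy.spatial.transform import Rotation as Ro
from plant import imaging
C={n:imaging.get_calibration(n) for n in("scene","top")}
RM={n:Ro.from_euler('xyz',C[n]['rotation']).as_matrix() for n in C}
def ray(n,p):
    c=C[n];K=np.array([[c['fx'],0,c['cx']],[0,c['fy'],c['cy']],[0,0,1]])
    q=cv2.undistortPoints(np.array(p,float).reshape(-1,1,2),K,c['dist']).reshape(-1,2)
    d=np.c_[q[:,0],-q[:,1],-np.ones(len(q))]@RM[n].T
    return np.array(c['position']),d/np.linalg.norm(d,axis=1)[:,None]
def plane(n,p,z):
    o,d=ray(n,p); return o+d*((z-o[2])/d[:,2])[:,None]
def proj(n,P):
    c=C[n];q=(np.atleast_2d(P)-c['position'])@RM[n]; q=q*[1,-1,-1]
    K=np.array([[c['fx'],0,c['cx']],[0,c['fy'],c['cy']],[0,0,1]])
    return cv2.projectPoints(q,np.zeros(3),np.zeros(3),K,c['dist'])[0].reshape(-1,2)
def tri(ps,off={}):
    A=np.zeros((3,3));b=np.zeros(3);L=[]
    for n,p in ps.items():
        o,d=ray(n,[p]);d=d[0];o=o-off.get(n,0);M=np.eye(3)-np.outer(d,d);A+=M;b+=M@o;L.append((o,d))
    X=np.linalg.solve(A,b)
    g=[np.linalg.norm((np.eye(3)-np.outer(d,d))@(X-o)) for o,d in L]
    return X,max(g)
def mask(im,col,roi):
    h=cv2.cvtColor(im,cv2.COLOR_BGR2HSV).astype(int);H,S,V=h[...,0],h[...,1],h[...,2]
    m={'blue':(H>105)&(H<130)&(S>110)&(V>40),'yellow':(H>20)&(H<35)&(S>140)&(V>110),'red':((H<6)|(H>172))&(S>140)&(V>60),
       'orange':(H>5)&(H<20)&(S>150)&(V>80),'dark':(V<50)}[col]
    o=np.zeros(m.shape,bool);x,y,w,hh=roi;o[y:y+hh,x:x+w]=m[y:y+hh,x:x+w];return o
def cen(m): 
    ys,xs=np.nonzero(m);return np.array([xs.mean(),ys.mean()]),len(xs)
def band(ps,axis):
    "band centre on the axis from centroids in both views"
    off={n:0 for n in ps}
    for _ in range(4):
        X,g=tri(ps,off)
        for n in ps:
            v=C[n]['position']-X; v=v-axis*(v@axis); off[n]=12.6*v/np.linalg.norm(v)
    return X,g
E
cat > m.py <<'E'
from h import *
s=cv2.imread("pics/scene0.png");t=cv2.imread("pics/top0.png")
RS=(265,210,95,60);RT=(145,155,80,60)
P={}
for c in('blue','red','yellow'):
    P[c]={'scene':cen(mask(s,c,RS)),'top':cen(mask(t,c,RT))}; print(c,P[c])
P={c:{n:v[0] for n,v in d.items()} for c,d in P.items()}
ax=np.array([1.,0,0])
for _ in range(3):
    X={c:band(P[c],ax) for c in P}
    d=X['yellow'][0]-X['blue'][0]; ay=d*[1,1,0]/np.linalg.norm(d[:2]); ax=np.cross(ay,[0,0,1])
print(X,'yaw',np.arctan2(ax[1],ax[0]),np.linalg.norm(d))
for c in X: print(c,'centre',X[c][0]+10.5*ax)
for n,im,roi in(('top',t,(300,150,40,70)),('scene',s,(180,160,40,30))):
    print(n,cen(mask(im,'orange',roi)))
for n,im,roi in(('top',t,(295,145,45,75)),('scene',s,(160,145,80,60))):
    m=mask(im,'dark',roi).astype(np.uint8)
    cs=max(cv2.findContours(m,cv2.RETR_EXTERNAL,cv2.CHAIN_APPROX_NONE)[0],key=cv2.contourArea)
    W=plane(n,cs[:,0,:],12.)[:,:2].astype(np.float32)
    r=cv2.minAreaRect(W);print(n,r, cv2.boxPoints(r).tolist())
E
python3 m.py
```

```text
blue {'scene': (array([283.93548387, 223.96774194]), 31), 'top': (array([208.6 , 177.44]), 25)}
red {'scene': (array([312.77272727, 232.13636364]), 22), 'top': (array([185.89473684, 186.89473684]), 19)}
yellow {'scene': (array([342.5       , 241.83333333]), 24), 'top': (array([161.7, 195.3]), 20)}
{'blue': (array([615.98299858, 107.41491567,  45.6957135 ]), np.float64(1.1244776355406085)), 'red': (array([586.75226614, 180.15019957,  45.10129534]), np.float64(0.3717017306239851)), 'yellow': (array([561.41936977, 256.56576453,  45.768897  ]), np.float64(0.5159643754233402))} yaw 0.3507057446653049 158.81804261501435
blue centre [625.84386863 111.0223028   45.6957135 ]
red centre [596.61313618 183.7575867   45.10129534]
yellow centre [571.28023982 260.17315166  45.768897  ]
top (array([316.63157895, 168.05263158]), 38)
scene (array([190.85714286, 166.85714286]), 7)
top ((601.975341796875, -234.70339965820312), (186.43040466308594, 66.45405578613281), 6.560827255249023) [[505.57415771484375, -212.34454345703125], [513.1670532226562, -278.3634033203125], [698.3765258789062, -257.062255859375], [690.7836303710938, -191.04339599609375]]
scene ((609.9641723632812, -245.20709228515625), (192.0014190673828, 98.8245620727539), 6.6158576011657715) [[508.90985107421875, -207.18429565429688], [520.2955932617188, -305.3507995605469], [711.0184936523438, -283.2298889160156], [699.6327514648438, -185.06338500976562]]
```

```bash
cat > m2.py <<'E'
from h import *
s=cv2.imread("pics/scene0.png");t=cv2.imread("pics/top0.png")
# predicted screw places and bright-blob centroids near the corners
yaw=0.1145;R=np.array([[np.cos(yaw),-np.sin(yaw)],[np.sin(yaw),np.cos(yaw)]])
b0=np.array([603,-235.5])
for n,im in(('top',t),('scene',s)):
    g=cv2.cvtColor(im,cv2.COLOR_BGR2GRAY).astype(float)
    for sx in(-1,1):
        for sy in(-1,1):
            w=b0+R@np.array([sx*86,sy*26]); p=proj(n,[*w,12.])[0]; i=np.round(p).astype(int)
            win=g[i[1]-4:i[1]+5,i[0]-4:i[0]+5]; print(n,sx,sy,p.round(1)); print(win.astype(int))
E
python3 m2.py
```

```text
top -1 -1 [328.4 206.8]
[[109  99  81  53  22  24  70 130 159]
 [ 87  49  28  27  18  25  55 126 157]
 [ 41  21  17  22  44  60  61 120 157]
 [ 19  16  14  38  93 114  86  99 139]
 [ 17   9  13  35  92 115  87  82 133]
 [ 18  16  13  20  45  51  47  75 133]
 [ 19  16  22  25  31  41  50  84 139]
 [ 46  53  71  77  84  99 112 138 156]
 [107 121 141 151 154 163 168 168 167]]
top -1 1 [312.6 209.1]
[[ 70  19  18  15  19  19  18  25  55]
 [ 74  18  13  17  17  13  13  19  26]
 [ 88  27  25  37  38  24  15   9  14]
 [111  42  52  89  85  46  15  13  13]
 [139  63  74 114 104  59  22  13  16]
 [142  71  39  62  61  32  19  13  16]
 [149  90  32  25  28  28  32  41  48]
 [164 122  72  66  75  82  89  99 108]
 [175 161 139 141 154 156 149 156 163]]
top 1 -1 [318.8 156.3]
[[132 135 127 128 150 169 176 173 173]
 [122 123 122 120 129 156 172 174 172]
 [ 95  84  81  78  75  92 127 157 172]
 [ 45  40  37  42  50  55  87 144 169]
 [ 22  15  29  67 101  96  87 138 169]
 [ 15  14  23  61 103  96  73 124 162]
 [ 18  16  16  30  54  51  52 117 159]
 [ 17  13  18  17  18  21  36  99 150]
 [ 16  25  24 
[... 1207 characters left out ...]
23  13  14]
 [199 199 169 103  48  22  14  14  11]
 [202 150 102  63  26  15  11  11  11]
 [148  96 133 144  88  27  11  12  10]
 [ 55  39  82  77  40  16  12  15   9]
 [ 10  16  26  22  14  14  15  10   8]
 [ 26   8  13   9  14  12  11   7  47]
 [ 54   8   6  12  14  13   8   8  67]
 [134  94  39   6   9  11  13   6  24]]
scene 1 1 [187.5 194.1]
[[ 12   7  10  12  10  13  15  16  11]
 [  6   6   6  10  14  15  16  11  13]
 [  7   8   9  11  14  15  12  12  15]
 [ 10   7  67 130 102  43  13  11  10]
 [  8  13 112 134  93  37  10   7   6]
 [ 14  13  47  54  34  17  10   7  30]
 [  8  12  16  18  13   8   7  61 125]
 [ 20   7   9   9   7   7  61 168 193]
 [115  65  22   7   6  59 124 187 199]]
```

```bash
cat > m3.py <<'E'
from h import *
s=cv2.imread("pics/scene0.png");t=cv2.imread("pics/top0.png")
G={'top':cv2.cvtColor(t,cv2.COLOR_BGR2GRAY).astype(float),'scene':cv2.cvtColor(s,cv2.COLOR_BGR2GRAY).astype(float)}
# hand-picked windows (x0,y0,x1,y1) inclusive round each screw, from the grids
W={('top',(-1,-1)):(327,205,330,208),('top',(-1,1)):(310,207,313,210),('top',(1,-1)):(317,155,320,158),('top',(1,1)):(302,157,305,160),
('scene',(-1,1)):(223,163,226,165),('scene',(1,-1)):(171,186,174,188),('scene',(1,1)):(185,193,188,195)}
p={}
for (n,k),(a,b,c,d) in W.items():
    w=np.clip(G[n][b:d+1,a:c+1]-30,0,None); yy,xx=np.mgrid[b:d+1,a:c+1]
    p.setdefault(k,{})[n]=np.array([(w*xx).sum(),(w*yy).sum()])/w.sum()
T={}
for k,d in p.items():
    T[k]=plane('top',[d['top']],13.5)[0]
    print(k,{n:v.round(2) for n,v in d.items()},'top@13.5',T[k].round(1),end=' ')
    if 'scene' in d: print('scene@13.5',plane('scene',[d['scene']],13.5)[0].round(1),'tri',[np.round(x,1) for x in tri(d)])
    else: print()
c=sum(T.values())/4; vx=T[1,1]+T[1,-1]-T[-1,1]-T[-1,-1]; vy=T[1,1]+T[-1,1]-T[1,-1]-T[-1,-1]
print('top centre',c,'yaw',np.arctan2(vx[1],vx[0]),np.arctan2(-vy[0],vy[1]),'spans',np.linalg.norm(vx)/2,np.linalg.norm(vy)/2)
S={k:plane('scene',[d['scene']],13.5)[0] for k,d in p.items() if 'scene' in d}
cs=(S[1,-1]+S[-1,1])/2;e=S[1,1]-S[1,-1];e2=S[1,1]-S[-1,1];print('scene centre',cs,np.arctan2(-e[0],e[1]),np.arctan2(e2[1],e2[0]))
for n in('top','scene'):
  print(n,'orange@62', plane(n,[{'top':(316.6,168.05),'scene':(190.86,166.86)}[n]],62)[0])
E
python3 m3.py
```

```text
(-1, -1) {'top': array([328.97, 206.44])} top@13.5 [ 521.5 -272.7   13.5] 
(-1, 1) {'top': array([311.85, 208.87]), 'scene': array([224.57, 163.27])} top@13.5 [ 515.1 -216.9   13.5] scene@13.5 [ 517.3 -220.    13.5] tri [array([ 516.3, -218.5,   13.2]), np.float64(1.9)]
(1, -1) {'top': array([319.19, 156.43]), 'scene': array([172.63, 186.25])} top@13.5 [ 690.5 -252.5   13.5] scene@13.5 [ 694.5 -256.4   13.5] tri [array([ 692.8, -254.9,   12.2]), np.float64(2.6)]
(1, 1) {'top': array([303.39, 158.49]), 'scene': array([187.01, 193.67])} top@13.5 [ 684.5 -199.5   13.5] scene@13.5 [ 686.3 -201.    13.5] tri [array([ 685.5, -200.5,   12.9]), np.float64(1.1)]
top centre [ 602.91406304 -235.40757458   13.5       ] yaw 0.1107914199426768 0.11369879290830884 spans 170.28162150110856 54.75334934954954
scene centre [ 605.94406683 -238.23280935   13.5       ] 0.14867026213569612 0.11224764799228243
top orange@62 [ 636.26452485 -231.74816584   62.        ]
scene orange@62 [ 633.75283152 -237.09826598   62.        ]
```

```bash
cat > g.py <<'E'
from h import *
from plant import readout
def goto(pos,yaw):
    "tool shift (cm) in present axes and rotvec to point down with tool z across an axis of this yaw"
    o=readout.get_obs(); R=Ro.from_euler('xyz',o['tcp_rot'])
    best=None
    for s in(1,-1):
        z=s*np.array([-np.sin(yaw),np.cos(yaw),0]);x=np.array([0,0,-1.]);y=np.cross(z,x)
        T=Ro.from_matrix(np.c_[x,y,z]); rv=(R.inv()*T).as_rotvec()
        if best is None or np.linalg.norm(rv)<np.linalg.norm(best): best=rv;TT=T
    d=np.array(pos)-o['tool_pos']
    print('t',o['time'],'pos',o['tool_pos'].round(2),'F',o['contact_force'].round(2),'grip',o['grip_width'].round(1),'j',o['joint_positions'].round(2))
    print('shift cm, present axes',(R.inv().apply(d)/10).round(3),'rotvec',best.round(4),'| shift in target axes',(TT.inv().apply(d)/10).round(3))
    print('tool axes\n',R.as_matrix().round(3))
if __name__=='__main__':
    import sys; a=list(map(float,sys.argv[1:])); goto(a[:3],a[3])
E
python3 - <<'E'
from g import *
ax=np.array([np.cos(.3507),np.sin(.3507)])
p=np.array([625.8,111.0])+2*ax; print(p)
goto([*p,150],.3507)
E
```

```text
[627.67826491 111.68711057]Traceback (most recent call last):
  File "<stdin>", line 4, in <module>
  File "g.py", line 12, in goto
    print('t',o['time'],'pos',o['tool_pos'].round(2),'F',o['contact_force'].round(2),'grip',o['grip_width'].round(1),'j',o['joint_positions'].round(2))
                                                                                            ^^^^^^^^^^^^^^^^^^^^^
AttributeError: 'float' object has no attribute 'round'
```

```bash
sed -i "s/o\['grip_width'\].round(1)/round(o['grip_width'],1)/" g.py; python3 g.py 627.7 111.7 150 .3507
```

```text
t 0.1 pos [ 170.49 -496.19  248.13] F [-0.69 -0.33 -0.44] grip 92.1 j [-1.39  0.34  1.52 -0.    1.28 -0.15]
shift cm, present axes [  9.883  62.987 -42.627] rotvec [-0.0199 -0.0014 -0.0002] | shift in target axes [  9.813  63.823 -41.382]
tool axes
 [[-0.     0.946  0.325]
 [ 0.001  0.325 -0.946]
 [-1.     0.    -0.001]]
```

Call:
{"api": "arm_command", "payload": {
  "plan": [
    {"wx": -0.02,"jaw": 0.3},
    {"ty": 3.546,"tz": -2.299,"jaw": 0.3},
    {"ty": 3.546,"tz": -2.299,"jaw": 0.3},
    {"ty": 3.546,"tz": -2.299,"jaw": 0.3},
    {"ty": 3.546,"tz": -2.299,"jaw": 0.3},
    {"ty": 3.546,"tz": -2.299,"jaw": 0.3},
    {"ty": 3.546,"tz": -2.299,"jaw": 0.3},
    {"ty": 3.546,"tz": -2.299,"jaw": 0.3},
    {"ty": 3.546,"tz": -2.299,"jaw": 0.3},
    {"ty": 3.546,"tz": -2.299,"jaw": 0.3},
    {"ty": 3.546,"tz": -2.299,"jaw": 0.3},
    {"ty": 3.546,"tz": -2.299,"jaw": 0.3},
    {"ty": 3.546,"tz": -2.299,"jaw": 0.3},
    {"ty": 3.546,"tz": -2.299,"jaw": 0.3},
    {"ty": 3.546,"tz": -2.299,"jaw": 0.3},
    {"ty": 3.546,"tz": -2.299,"jaw": 0.3},
    {"ty": 3.546,"tz": -2.299,"jaw": 0.3},
    {"ty": 3.546,"tz": -2.299,"jaw": 0.3},
    {"ty": 3.546,"tz": -2.299,"jaw": 0.3},
    {"jaw": 0.3}
  ]
}}

```text
invalid input at $.plan[0]: expected keys tx, ty, tz, wx, wy, wz, jaw
```

```bash
python3 g.py 627.7 111.7 150 .3507
```

```text
t 0.1 pos [ 170.49 -496.19  248.13] F [-0.69 -0.33 -0.44] grip 92.1 j [-1.39  0.34  1.52 -0.    1.28 -0.15]
shift cm, present axes [  9.883  62.987 -42.627] rotvec [-0.0199 -0.0014 -0.0002] | shift in target axes [  9.813  63.823 -41.382]
tool axes
 [[-0.     0.946  0.325]
 [ 0.001  0.325 -0.946]
 [-1.     0.    -0.001]]
```

Call:
{"api": "arm_command", "payload": {
  "plan": [
    {"tx": 0,"ty": 0,"tz": 0,"wx": -0.02,"wy": 0,"wz": 0,"jaw": 0.3},
    {"tx": 0,"ty": 3.99,"tz": -2.586,"wx": 0,"wy": 0,"wz": 0,"jaw": 0.3},
    {"tx": 0,"ty": 3.99,"tz": -2.586,"wx": 0,"wy": 0,"wz": 0,"jaw": 0.3},
    {"tx": 0,"ty": 3.99,"tz": -2.586,"wx": 0,"wy": 0,"wz": 0,"jaw": 0.3},
    {"tx": 0,"ty": 3.99,"tz": -2.586,"wx": 0,"wy": 0,"wz": 0,"jaw": 0.3},
    {"tx": 0,"ty": 3.99,"tz": -2.586,"wx": 0,"wy": 0,"wz": 0,"jaw": 0.3},
    {"tx": 0,"ty": 3.99,"tz": -2.586,"wx": 0,"wy": 0,"wz": 0,"jaw": 0.3},
    {"tx": 0,"ty": 3.99,"tz": -2.586,"wx": 0,"wy": 0,"wz": 0,"jaw": 0.3},
    {"tx": 0,"ty": 3.99,"tz": -2.586,"wx": 0,"wy": 0,"wz": 0,"jaw": 0.3},
    {"tx": 0,"ty": 3.99,"tz": -2.586,"wx": 0,"wy": 0,"wz": 0,"jaw": 0.3},
    {"tx": 0,"ty": 3.99,"tz": -2.586,"wx": 0,"wy": 0,"wz": 0,"jaw": 0.3},
    {"tx": 0,"ty": 3.99,"tz": -2.586,"wx": 0,"wy": 0,"wz": 0,"jaw": 0.3},
    {"tx": 0,"ty": 3.99,"tz": -2.586,"wx": 0,"wy": 0,"wz": 0,"jaw": 0.3},
    {"tx": 0,"ty": 3.99,"tz": -2.586,"wx": 0,"wy": 0,"wz": 0,"jaw": 0.3},
    {"tx": 0,"ty": 3.99,"tz": -2.586,"wx": 0,"wy": 0,"wz": 0,"jaw": 0.3},
    {"tx": 0,"ty": 3.99,"tz": -2.586,"wx": 0,"wy": 0,"wz": 0,"jaw": 0.3},
    {"tx": 0,"ty": 3.99,"tz": -2.586,"wx": 0,"wy": 0,"wz": 0,"jaw": 0.3},
    {"tx": 0,"ty": 0,"tz": 0,"wx": 0,"wy": 0,"wz": 0,"jaw": 0.3},
    {"tx": 0,"ty": 0,"tz": 0,"wx": 0,"wy": 0,"wz": 0,"jaw": 0.3}
  ]
}}

```text
time: 2.0
tool_pos: [627.8, 112.2, 247.5]
tcp_rot: [-1.636, 1.569, -2.853]
contact_force: [-0.5, -1.9, -0.1]
grip_width: 59.7
```

```bash
python3 g.py 627.7 111.7 59 .3507
```

```text
t 2.0 pos [627.75 112.22 247.51] F [-0.5  -1.86 -0.09] grip 59.7 j [ 0.06  0.56  1.18 -0.    1.4   1.27]
shift cm, present axes [1.8851e+01 1.4000e-02 4.9000e-02] rotvec [ 0.0026 -0.0001  0.0019] | shift in target axes [18.851 -0.023  0.047]
tool axes
 [[-0.002  0.938  0.346]
 [-0.001  0.346 -0.938]
 [-1.    -0.002 -0.   ]]
```

Call:
{"api": "arm_command", "payload": {
  "plan": [
    {"tx": 4,"ty": -0.01,"tz": 0.02,"wx": 0,"wy": 0,"wz": 0,"jaw": 0.3},
    {"tx": 4,"ty": 0,"tz": 0.02,"wx": 0,"wy": 0,"wz": 0,"jaw": 0.3},
    {"tx": 3,"ty": 0,"tz": 0,"wx": 0,"wy": 0,"wz": 0,"jaw": 0.3},
    {"tx": 2,"ty": 0,"tz": 0,"wx": 0,"wy": 0,"wz": 0,"jaw": 0.3},
    {"tx": 2,"ty": 0,"tz": 0,"wx": 0,"wy": 0,"wz": 0,"jaw": 0.3},
    {"tx": 0,"ty": 0,"tz": 0,"wx": 0,"wy": 0,"wz": 0,"jaw": 0.3}
  ]
}}

```text
time: 2.6
tool_pos: [625.6, 109.3, 96.2]
tcp_rot: [-1.801, 1.565, -3.022]
contact_force: [-0.9, 0.1, -0.1]
grip_width: 60.0
```

```bash
python3 - <<'E'
from g import *
for n in('scene','top'):
    im=imaging.capture(n);cv2.imwrite(f'pics/{n}1.png',im)
    p=proj(n,[627,111,60])[0].astype(int);x,y=p-[50,45]
    cv2.imwrite(f'pics/c1{n}.png',cv2.resize(im[max(y,0):y+90,x:x+100],None,fx=4,fy=4,interpolation=cv2.INTER_CUBIC))
a=[cv2.imread(f'pics/c1{n}.png') for n in('scene','top')]
cv2.imwrite('pics/c1.png',np.hstack(a))
goto([627.7,111.7,59],.3507)
E
```

```text
t 2.7 pos [627.78 109.92  99.41] F [ 0.4  -0.19  0.51] grip 59.6 j [ 0.05  0.68  1.38 -0.    1.08  1.27]
shift cm, present axes [ 4.041  0.054 -0.17 ] rotvec [-0.0009  0.0002  0.0001] | shift in target axes [ 4.041  0.054 -0.169]
tool axes
 [[ 0.     0.939  0.343]
 [-0.     0.343 -0.939]
 [-1.    -0.     0.   ]]
```

View pics/c1.png

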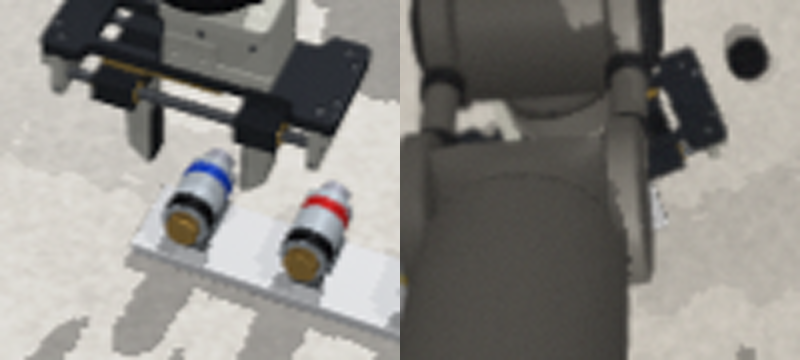

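Call:
{"api": "arm_command", "payload": {
  "plan": [
    {"tx": 0,"ty": 0,"tz": 0,"wx": 0,"wy": 0,"wz": 0,"jaw": 0.3},
    {"tx": 1,"ty": 0,"tz": 0,"wx": 0,"wy": 0,"wz": 0,"jaw": 0.3},
    {"tx": 1,"ty": 0,"tz": 0,"wx": 0,"wy": 0,"wz": 0,"jaw": 0.3},
    {"tx": 1,"ty": 0,"tz": 0,"wx": 0,"wy": 0,"wz": 0,"jaw": 0.3},
    {"tx": 0,"ty": 0,"tz": 0,"wx": 0,"wy": 0,"wz": 0,"jaw": 0.3},
    {"tx": 0,"ty": 0,"tz": 0,"wx": 0,"wy": 0,"wz": 0,"jaw": 0.3}
  ]
}}

```text
time: 3.3
tool_pos: [627.7, 111.0, 68.1]
tcp_rot: [-1.783, 1.57, -3.003]
contact_force: [0.2, -0.1, 1.6]
grip_width: 59.5
```

```bash
python3 g.py 627.7 111.7 59 .3507
```

```text
t 3.3 pos [627.67 111.02  68.07] F [ 0.2  -0.08  1.58] grip 59.5 j [ 0.05  0.72  1.4  -0.    1.02  1.27]
shift cm, present axes [ 0.907  0.027 -0.063] rotvec [ 0.0002 -0.0002  0.0011] | shift in target axes [ 0.907  0.026 -0.063]
tool axes
 [[-0.001  0.939  0.344]
 [-0.     0.344 -0.939]
 [-1.    -0.001 -0.   ]]
```

Call:
{"api": "arm_command", "payload": {
  "plan": [
    {"tx": 0.5,"ty": 0,"tz": -0.05,"wx": 0,"wy": 0,"wz": 0,"jaw": 0.3},
    {"tx": 0.4,"ty": 0,"tz": 0,"wx": 0,"wy": 0,"wz": 0,"jaw": 0.3},
    {"tx": 0,"ty": 0,"tz": 0,"wx": 0,"wy": 0,"wz": 0,"jaw": 0.3},
    {"tx": 0,"ty": 0,"tz": 0,"wx": 0,"wy": 0,"wz": 0,"jaw": 0.3},
    {"tx": 0,"ty": 0,"tz": 0,"wx": 0,"wy": 0,"wz": 0,"jaw": 0.0},
    {"tx": 0,"ty": 0,"tz": 0,"wx": 0,"wy": 0,"wz": 0,"jaw": -0.1},
    {"tx": 0,"ty": 0,"tz": 0,"wx": 0,"wy": 0,"wz": 0,"jaw": -0.2},
    {"tx": 0,"ty": 0,"tz": 0,"wx": 0,"wy": 0,"wz": 0,"jaw": -0.25},
    {"tx": 0,"ty": 0,"tz": 0,"wx": 0,"wy": 0,"wz": 0,"jaw": -0.25},
    {"tx": 0,"ty": 0,"tz": 0,"wx": 0,"wy": 0,"wz": 0,"jaw": -0.25}
  ]
}}

```text
time: 4.3
tool_pos: [627.8, 111.4, 59.7]
tcp_rot: [0.213, 1.571, -1.007]
contact_force: [1.0, 0.0, 0.9]
grip_width: 34.5
```

```bash
python3 g.py 627.7 111.7 59 .3507
```

```text
t 4.3 pos [627.78 111.42  59.72] F [1.04 0.02 0.86] grip 34.5 j [ 0.06  0.73  1.41 -0.    1.    1.28]
shift cm, present axes [ 0.072  0.002 -0.028] rotvec [ 0.0001  0.0002 -0.    ] | shift in target axes [ 0.072  0.002 -0.028]
tool axes
 [[ 0.     0.939  0.344]
 [-0.     0.344 -0.939]
 [-1.     0.     0.   ]]
```

Call:
{"api": "arm_command", "payload": {
  "plan": [
    {"tx": 0,"ty": 0,"tz": 0,"wx": 0,"wy": 0,"wz": 0,"jaw": -0.32},
    {"tx": 0,"ty": 0,"tz": 0,"wx": 0,"wy": 0,"wz": 0,"jaw": -0.4},
    {"tx": 0,"ty": 0,"tz": 0,"wx": 0,"wy": 0,"wz": 0,"jaw": -1},
    {"tx": 0,"ty": 0,"tz": 0,"wx": 0,"wy": 0,"wz": 0,"jaw": -1},
    {"tx": 0,"ty": 0,"tz": 0,"wx": 0,"wy": 0,"wz": 0,"jaw": -1},
    {"tx": 0,"ty": 0,"tz": 0,"wx": 0,"wy": 0,"wz": 0,"jaw": -1}
  ]
}}

```text
time: 4.9
tool_pos: [628.3, 110.6, 60.0]
tcp_rot: [0.496, 1.569, -0.724]
contact_force: [1.7, -5.5, 1.8]
grip_width: 31.2
```

Call:
{"api": "arm_command", "payload": {
  "plan": [
    {"tx": -0.5,"ty": 0,"tz": 0,"wx": 0,"wy": 0,"wz": 0,"jaw": -1},
    {"tx": -1,"ty": 0,"tz": 0,"wx": 0,"wy": 0,"wz": 0,"jaw": -1},
    {"tx": -1.5,"ty": 0,"tz": 0,"wx": 0,"wy": 0,"wz": 0,"jaw": -1},
    {"tx": -2.5,"ty": 0,"tz": 0,"wx": 0,"wy": 0,"wz": 0,"jaw": -1},
    {"tx": -2.5,"ty": 0,"tz": 0,"wx": 0,"wy": 0,"wz": 0,"jaw": -1},
    {"tx": 0,"ty": 0,"tz": 0,"wx": 0,"wy": 0,"wz": 0,"jaw": -1},
    {"tx": 0,"ty": 0,"tz": 0,"wx": 0,"wy": 0,"wz": 0,"jaw": -1}
  ]
}}

```text
time: 5.6
tool_pos: [627.8, 111.7, 140.4]
tcp_rot: [1.366, 1.569, 0.146]
contact_force: [0.4, 0.4, -3.0]
grip_width: 31.4
```

```bash
python3 - <<'E'
from g import *
v=np.array([589.5,-238.5]);y=.112
p=v+2*np.array([np.cos(y),np.sin(y)])
goto([*p,140],y)
E
```

```text
t 5.6 pos [627.79 111.72 140.43] F [ 0.38  0.4  -3.02] grip 31.4 j [0.06 0.64 1.34 0.   1.16 1.28]
shift cm, present axes [ 3.1000e-02 -1.5444e+01  3.1617e+01] rotvec [ 2.39e-01  1.00e-04 -1.40e-03] | shift in target axes [ 0.043 -7.519 34.374]
tool axes
 [[ 0.001  0.939  0.344]
 [ 0.     0.344 -0.939]
 [-1.     0.001  0.   ]]
```

Call:
{"api": "arm_command", "payload": {
  "plan": [
    {"tx": 0,"ty": 0,"tz": 0,"wx": 0.12,"wy": 0,"wz": 0,"jaw": -1},
    {"tx": 0,"ty": 0,"tz": 0,"wx": 0.119,"wy": 0,"wz": 0,"jaw": -1},
    {"tx": 0,"ty": -0.5,"tz": 2.3,"wx": 0,"wy": 0,"wz": 0,"jaw": -1},
    {"tx": 0,"ty": -0.94,"tz": 4.2,"wx": 0,"wy": 0,"wz": 0,"jaw": -1},
    {"tx": 0,"ty": -0.94,"tz": 4.2,"wx": 0,"wy": 0,"wz": 0,"jaw": -1},
    {"tx": 0,"ty": -0.94,"tz": 4.2,"wx": 0,"wy": 0,"wz": 0,"jaw": -1},
    {"tx": 0,"ty": -0.94,"tz": 4.2,"wx": 0,"wy": 0,"wz": 0,"jaw": -1},
    {"tx": 0,"ty": -0.94,"tz": 4.2,"wx": 0,"wy": 0,"wz": 0,"jaw": -1},
    {"tx": 0,"ty": -0.94,"tz": 4.2,"wx": 0,"wy": 0,"wz": 0,"jaw": -1},
    {"tx": 0,"ty": -0.94,"tz": 4.2,"wx": 0,"wy": 0,"wz": 0,"jaw": -1},
    {"tx": 0,"ty": -0.44,"tz": 2.67,"wx": 0,"wy": 0,"wz": 0,"jaw": -1},
    {"tx": 0,"ty": 0,"tz": 0,"wx": 0,"wy": 0,"wz": 0,"jaw": -1},
    {"tx": 0,"ty": 0,"tz": 0,"wx": 0,"wy": 0,"wz": 0,"jaw": -1},
    {"tx": 0,"ty": 0,"tz": 0,"wx": 0,"wy": 0,"wz": 0,"jaw": -1}
  ]
}}

```text
time: 7.0
tool_pos: [591.0, -237.2, 138.7]
tcp_rot: [-2.346, 1.569, 2.479]
contact_force: [0.4, 0.8, -3.0]
grip_width: 31.3
```

```bash
python3 - <<'E'
from g import *
for n in('scene','top'):
    im=imaging.capture(n);cv2.imwrite(f'pics/{n}2.png',im)
    p=proj(n,[590,-238,100])[0].astype(int);x,y=p-[50,45]
    cv2.imwrite(f'pics/c2{n}.png',cv2.resize(im[max(y,0):y+90,x:x+100],None,fx=4,fy=4,interpolation=cv2.INTER_CUBIC)); print(x,y)
a=[cv2.imread(f'pics/c2{n}.png') for n in('scene','top')]
cv2.imwrite('pics/c2.png',np.hstack(a))
goto([591.5,-238.3,140],.112)
E
```

```text
150 104
271 134
t 7.1 pos [ 591.43 -237.01  139.32] F [-0.2  -0.57 -2.13] grip 31.3 j [-0.5   0.64  1.34  0.    1.16  0.96]
shift cm, present axes [-0.068 -0.007  0.129] rotvec [ 0.0015 -0.0007  0.0007] | shift in target axes [-0.068 -0.007  0.129]
tool axes
 [[-0.001  0.994  0.113]
 [ 0.001  0.113 -0.994]
 [-1.    -0.001 -0.001]]
```

View pics/c2.png

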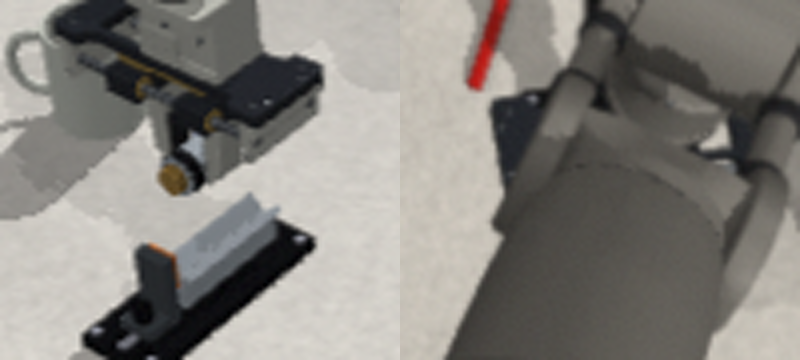

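```bash
cat > m4.py <<'E'
from g import *
im=cv2.imread('pics/scene2.png')
h=cv2.cvtColor(im,cv2.COLOR_BGR2HSV)
x,y=150,104
roi=h[y+38:y+52,x+36:x+54]
print(roi[...,0]);print(roi[...,1]);print(roi[...,2])
u=np.array([np.cos(.113),np.sin(.113)])
T=np.array([591.4,-237.0]);P=np.r_[T+33*u,124.3]
print('pred',proj('scene',P), 'sens per 1mm along u / lateral / z',proj('scene',P+np.r_[u,0])-proj('scene',P),proj('scene',P+[-u[1],u[0],0])-proj('scene',P),proj('scene',P+[0,0,1])-proj('scene',P))
E
python3 m4.py
```

```text
[[ 20  20  21  21  23  30  45  90 130 120 105 107 104 106 105  60  36  30]
 [ 19  20  19  20  24  90 101 110 113 108 120 120 105 105 105  75  30  24]
 [ 20  23  20  17   0 107 107 105 107 113 138 135 120 105 105 100  30  36]
 [ 18  20  17  17  15  17  18  18  21 105 108 135 110 110 102  90  30  30]
 [ 20  18  15  17  18  19  19  20  19  18 120 105 135 140 110  60  38  30]
 [ 19  20  18  18  18  19  19  19  20  18  30 105 100 120  80 120  38  40]
 [ 18  21  21  18  19  20  19  19  20  19  21  30 113 150 140 105  38  24]
 [ 20  17  21  18  18  19  19  19  19  19  20  90 105 140   0  30  38  21]
 [ 21  18  18  16  19  18  19  18  19  19  20 105 100 102  30  19  23  23]
 [ 23  23  20  17  19  16  19  19  19  19  18 105 108  20  23  19  20  21]
 [ 18  18  19  20  21  21  18  19  19  24 101 105  20  21  18  18  16  21]
 [ 23  21  24  20  19  20  19  19  21  20  17  15  21  17  18  21  21  22]
 [ 20  20  17  21  18  23  21  18  20  18  23  23  23  20  21  19  18  20]
 [ 17  17  17  20  20  21  21  23  21  20  19  18  23  23  21  21  18  18]]
[[ 12  12  12  12  13  11   8  11  38  43  25  24
[... 1504 characters left out ...]
2   8   7  63  98 105]
 [191 192 193 160 112  94  92  94  85  80  77  90  55   9   8  85 104 141]
 [191 192 195 193 143 102  93  94  93  69  72  94  62  15  90 183 170 193]
 [188 189 192 193 191 132  94  94  94  78  82 101  62  80 181 211 210 210]
 [188 190 189 190 190 186 139 101 111 102 104 133 172 183 194 208 212 211]
 [192 193 190 190 190 189 184 184 186 187 187 190 190 193 194 194 194 210]
 [193 194 192 191 191 188 188 189 188 190 188 190 191 191 191 194 194 196]
 [191 194 194 193 193 193 190 190 190 190 190 191 190 190 193 194 195 195]]
pred [[192.02662241 149.24576971]] sens per 1mm along u / lateral / z [[-0.23871869  0.17682792]] [[0.25935222 0.1305368 ]] [[-0.03578192 -0.27542258]]
```

```bash
cat > m5.py <<'E'
from h import *
yaw=.3507;ax=np.array([np.cos(yaw),np.sin(yaw),0]);lat=np.array([-ax[1],ax[0],0])
for c,P in {'blue':{'scene':[283.94,223.97],'top':[208.6,177.44]},'red':{'scene':(312.77,232.14),'top':(185.89,186.89)},'yellow':{'scene':(342.5,241.83),'top':(161.7,195.3)}}.items():
  for n in P:
    X=np.array([600,150,45.])
    for _ in range(4):
        v=C[n]['position']-X;v-=ax*(v@ax);o=12.6*v/np.linalg.norm(v)
        X=plane(n,[P[n]],45+o[2])[0]-o
    r=X+10.5*ax; print(c,n,r.round(2),'along',(r@ax).round(2),'lat',(r@lat).round(2))
print('tool at grasp lat',np.array([627.8,111.4,0])@lat, np.array([628.3,110.6,0])@lat)
E
python3 m5.py
```

```text
blue scene [625.94 109.65  45.  ] along 625.51 lat -112.07
blue top [625.36 112.02  45.  ] along 625.78 lat -109.65
red scene [596.76 183.4   45.  ] along 623.45 lat -32.79
red top [596.44 184.1   45.  ] along 623.39 lat -32.02
yellow scene [571.   259.42  45.  ] along 625.37 lat 47.46
yellow top [571.18 260.8   45.  ] along 626.01 lat 48.69
tool at grasp lat -111.06465207369642 -111.9877356792462
```

Call:
{"api": "arm_command", "payload": {
  "plan": [
    {"tx": 1,"ty": 0,"tz": 0.12,"wx": 0,"wy": 0,"wz": 0,"jaw": -1},
    {"tx": 2,"ty": 0,"tz": 0.12,"wx": 0,"wy": 0,"wz": 0,"jaw": -1},
    {"tx": 1.5,"ty": 0,"tz": 0,"wx": 0,"wy": 0,"wz": 0,"jaw": -1},
    {"tx": 0.8,"ty": 0,"tz": 0,"wx": 0,"wy": 0,"wz": 0,"jaw": -1},
    {"tx": 0.4,"ty": 0,"tz": 0,"wx": 0,"wy": 0,"wz": 0,"jaw": -1},
    {"tx": 0,"ty": 0,"tz": 0,"wx": 0,"wy": 0,"wz": 0,"jaw": -1},
    {"tx": 0,"ty": 0,"tz": 0,"wx": 0,"wy": 0,"wz": 0,"jaw": -1},
    {"tx": 0,"ty": 0,"tz": 0,"wx": 0,"wy": 0,"wz": 0,"jaw": -1}
  ]
}}

```text
time: 7.9
tool_pos: [592.1, -241.1, 83.6]
tcp_rot: [0.927, 1.569, -0.532]
contact_force: [-0.5, 0.3, -1.8]
grip_width: 31.1
```

```bash
python3 - <<'E'
from g import *
n='scene'
im=imaging.capture(n);cv2.imwrite(f'pics/{n}3.png',im)
cv2.imwrite('pics/c3.png',cv2.resize(im[135:205,155:235],None,fx=8,fy=8,interpolation=cv2.INTER_CUBIC))
goto([591.5,-238.3,70],.112)
E
```

```text
t 7.95 pos [ 591.99 -241.06   83.5 ] F [-0.24  0.48 -1.64] grip 31.3 j [-0.51  0.7   1.39 -0.    1.05  0.95]
shift cm, present axes [ 1.35  -0.02  -0.281] rotvec [-0.0001  0.0009 -0.0011] | shift in target axes [ 1.35  -0.018 -0.28 ]
tool axes
 [[ 0.001  0.994  0.112]
 [-0.001  0.112 -0.994]
 [-1.     0.001  0.001]]
```

View pics/c3.png

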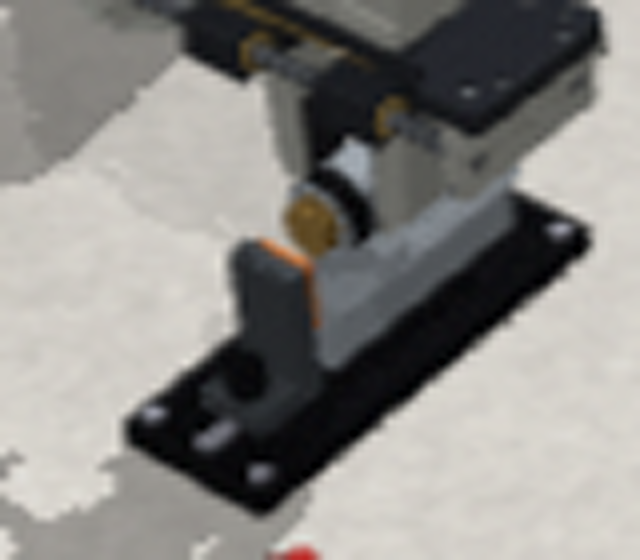

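```bash
python3 - <<'E'
from h import *
im=cv2.imread('pics/scene3.png')
h=cv2.cvtColor(im,cv2.COLOR_BGR2HSV).astype(int)
def w(x0,y0,x1,y1):
    r=h[y0:y1,x0:x1];H,S,V=r[...,0],r[...,1],r[...,2]
    return r
r=w(188,156,202,170);print(np.where((r[...,0]<25)&(r[...,0]>8),r[...,1],0))
r=w(184,160,200,180);print(np.where((r[...,0]<17)&(r[...,0]>3),r[...,1],0))
yaw=.112;ax=np.array([np.cos(yaw),np.sin(yaw),0]);lat=np.array([-ax[1],ax[0],0])
h3=h[156:170,188:199];m=(h3[...,0]>15)&(h3[...,0]<25)&(h3[...,1]>90)
ys,xs=np.nonzero(m);p=np.array([xs.mean()+188,ys.mean()+156]);print('brass',p,len(xs))
B=plane('scene',[p],68.6)[0];print(B,B@lat,B@ax)
print('tool lat',np.array([592,-241.06,0])@lat,'along',np.array([592,-241.06,0])@ax)
E
```

```text
[[ 13  14  13   0   0   0   0   0   0   0   0   0   0   0]
 [ 13  13  12  13   0   0   0   0   0   0   0   0   0   0]
 [ 13  13  12   4   0   0   0   0   0   0   0   0   0   0]
 [ 12  13   0   0  24  80  43   0   0   0   0   0   0   0]
 [ 10  13  20  56 136 152 140  75   0   0   0   0   0   0]
 [ 11  10  41 118 157 153 157 149  75  19   0   0   0   0]
 [ 12  12  49 150 154 152 158 155 147   0   0   0   0   0]
 [ 12  12  41 104 156 157 152 157 169  64  15   0   0   0]
 [ 22  13  25  73 153 156 155 160 162  31   0   0   0   0]
 [140  82  25  41 102 152 153 156 170  22   0   0   0   0]
 [ 80 156 147  87  65  98 151  91   0   0   0   0   0   0]
 [  0   0  99 155 159 119  53   0   0   0   0   0   0   0]
 [  0   0   0   0  96 163   0   0   0   0   0   0   0   0]
 [  0   0   0   0   0 168   0   0   0   0   0   0   0   0]]
[[  0   0   0   0   0   0   0   0   0   0   0   0   0   0   0   0]
 [  0   0   0   0   0   0   0   0   0   0   0   0   0   0   0   0]
 [  0   0   0   0   0   0   0   0   0   0   0   0   0   0   0   0]
 [  0   0   0   0   0   0   0   0   0   0   0   0   0   0  15   0]
 [  0
[... 538 characters left out ...]
 0   0   0   0   0   0   0   0  74  93   0   0   0   0   0]
 [  0   0   0   0   0   0   0   0   0  66 104   0   0   0   0   0]
 [  0   0   0   0   0   0   0   0   0   0 100   0   0   0   0   0]
 [  0   0   0   0   0   0   0   0   0   0 144   0   0   0   0   0]
 [  0   0   0   0   0   0   0   0   0   0   0   0   0   0   0   0]
 [  0   0   0   0   0   0   0   0   0   0   0   0   0   0   0   0]
 [  0   0   0   0   0   0   0   0   0   0   0   0   0   0   0   0]
 [  0   0   0   0   0   0   0   0   0   0   0   0   0   0   0   0]]
brass [193.57575758 162.96969697] 33
[ 621.38376823 -238.2341122    68.6       ] -306.1910424976549 590.8640496150829
tool lat -305.71511884193256 along 561.3485456572084
```

```bash
python3 - <<'E'
from h import *
yaw=.112;ax=np.array([np.cos(yaw),np.sin(yaw),0]);lat=np.array([-ax[1],ax[0],0])
for p in([187.2,164.9],[193.8,167.7],[190.5,166.3]):
    B=plane('scene',[p],70)[0];print(B,B@lat,B@ax)
c=np.array([605.94,-238.23,0]);print(c@lat,c@ax)
# rail end faces: predicted edges for both hypotheses
E
python3 g.py 591.5 -239 70 .112
```

```text
[ 640.83749797 -243.90997626   70.        ] -314.0056101470289 609.5615244738829
[ 635.950096   -220.29702408   70.        ] -289.9943583151372 607.3438692949168
[ 638.38585279 -232.06512163   70.        ] -301.96095825550924 608.4490918735047
-304.46086798586214 575.5175030920394
t 7.95 pos [ 591.99 -241.06   83.5 ] F [-0.24  0.48 -1.64] grip 31.3 j [-0.51  0.7   1.39 -0.    1.05  0.95]
shift cm, present axes [ 1.35  -0.028 -0.212] rotvec [-0.0001  0.0009 -0.0011] | shift in target axes [ 1.35  -0.026 -0.21 ]
tool axes
 [[ 0.001  0.994  0.112]
 [-0.001  0.112 -0.994]
 [-1.     0.001  0.001]]
```

Call:
{"api": "arm_command", "payload": {
  "plan": [
    {"tx": 0,"ty": 0,"tz": -0.15,"wx": 0,"wy": 0,"wz": 0,"jaw": -1},
    {"tx": 0,"ty": 0,"tz": -0.12,"wx": 0,"wy": 0,"wz": 0,"jaw": -1},
    {"tx": 0.4,"ty": 0,"tz": 0,"wx": 0,"wy": 0,"wz": 0,"jaw": -1},
    {"tx": 0.3,"ty": 0,"tz": 0,"wx": 0,"wy": 0,"wz": 0,"jaw": -1},
    {"tx": 0,"ty": 0,"tz": 0,"wx": 0,"wy": 0,"wz": 0,"jaw": -1},
    {"tx": 0,"ty": 0,"tz": 0,"wx": 0,"wy": 0,"wz": 0,"jaw": -1},
    {"tx": 0,"ty": 0,"tz": 0,"wx": 0,"wy": 0,"wz": 0,"jaw": -1},
    {"tx": 0,"ty": 0,"tz": 0,"wx": 0,"wy": 0,"wz": 0,"jaw": -1}
  ]
}}

```text
time: 8.75
tool_pos: [591.4, -238.3, 75.8]
tcp_rot: [0.651, 1.571, -0.808]
contact_force: [0.2, -0.6, -3.1]
grip_width: 30.7
```

Call:
{"api": "arm_command", "payload": {
  "plan": [
    {"tx": 0.1,"ty": 0,"tz": 0,"wx": 0,"wy": 0,"wz": 0,"jaw": -1},
    {"tx": 0.1,"ty": 0,"tz": 0,"wx": 0,"wy": 0,"wz": 0,"jaw": -1},
    {"tx": 0.1,"ty": 0,"tz": 0,"wx": 0,"wy": 0,"wz": 0,"jaw": -1},
    {"tx": 0,"ty": 0,"tz": 0,"wx": 0,"wy": 0,"wz": 0,"jaw": -1},
    {"tx": 0,"ty": 0,"tz": 0,"wx": 0,"wy": 0,"wz": 0,"jaw": -1}
  ]
}}

```text
time: 9.25
tool_pos: [591.3, -238.2, 72.7]
tcp_rot: [-1.082, 1.571, -2.541]
contact_force: [-0.1, -0.8, -1.6]
grip_width: 31.4
```

Call:
{"api": "arm_command", "payload": {
  "plan": [
    {"tx": 0.1,"ty": 0,"tz": 0,"wx": 0,"wy": 0,"wz": 0,"jaw": -1},
    {"tx": 0,"ty": 0,"tz": 0,"wx": 0,"wy": 0,"wz": 0,"jaw": -1},
    {"tx": 0,"ty": 0,"tz": 0,"wx": 0,"wy": 0,"wz": 0,"jaw": -1}
  ]
}}

```text
time: 9.55
tool_pos: [591.3, -238.2, 71.7]
tcp_rot: [-0.749, 1.571, -2.208]
contact_force: [0.2, -0.2, -1.7]
grip_width: 31.2
```

Call:
{"api": "arm_command", "payload": {
  "plan": [
    {"tx": 0.05,"ty": 0,"tz": 0,"wx": 0,"wy": 0,"wz": 0,"jaw": -1},
    {"tx": 0,"ty": 0,"tz": 0,"wx": 0,"wy": 0,"wz": 0,"jaw": -1},
    {"tx": 0,"ty": 0,"tz": 0,"wx": 0,"wy": 0,"wz": 0,"jaw": -1}
  ]
}}

```text
time: 9.85
tool_pos: [591.3, -238.2, 71.2]
tcp_rot: [-0.624, 1.571, -2.083]
contact_force: [-0.0, 0.0, -1.9]
grip_width: 31.2
```

Call:
{"api": "arm_command", "payload": {
  "plan": [
    {"tx": 0.05,"ty": 0,"tz": 0,"wx": 0,"wy": 0,"wz": 0,"jaw": -1},
    {"tx": 0,"ty": 0,"tz": 0,"wx": 0,"wy": 0,"wz": 0,"jaw": -1},
    {"tx": 0,"ty": 0,"tz": 0,"wx": 0,"wy": 0,"wz": 0,"jaw": -1}
  ]
}}

```text
time: 10.15
tool_pos: [591.4, -238.2, 70.7]
tcp_rot: [0.343, 1.571, -1.116]
contact_force: [-0.0, -0.5, -1.8]
grip_width: 31.2
```

Call:
{"api": "arm_command", "payload": {
  "plan": [
    {"tx": 0.05,"ty": 0,"tz": 0,"wx": 0,"wy": 0,"wz": 0,"jaw": -1},
    {"tx": 0,"ty": 0,"tz": 0,"wx": 0,"wy": 0,"wz": 0,"jaw": -1},
    {"tx": 0,"ty": 0,"tz": 0,"wx": 0,"wy": 0,"wz": 0,"jaw": -1}
  ]
}}

```text
time: 10.45
tool_pos: [591.4, -238.4, 70.4]
tcp_rot: [0.558, 1.57, -0.901]
contact_force: [-0.6, -0.4, -0.4]
grip_width: 31.3
```

Call:
{"api": "arm_command", "payload": {
  "plan": [
    {"tx": 0.03,"ty": 0,"tz": 0,"wx": 0,"wy": 0,"wz": 0,"jaw": -1},
    {"tx": 0,"ty": 0,"tz": 0,"wx": 0,"wy": 0,"wz": 0,"jaw": -1},
    {"tx": 0,"ty": 0,"tz": 0,"wx": 0,"wy": 0,"wz": 0,"jaw": -1}
  ]
}}

```text
time: 10.75
tool_pos: [591.5, -238.5, 70.2]
tcp_rot: [0.666, 1.57, -0.793]
contact_force: [-0.5, -1.1, 1.1]
grip_width: 31.3
```

```bash
python3 g.py 591.5 -239 70 .112
```

```text
t 10.75 pos [ 591.5  -238.46   70.22] F [-0.48 -1.05  1.06] grip 31.3 j [-0.5   0.72  1.4  -0.    1.02  0.96]
shift cm, present axes [ 0.022 -0.006  0.053] rotvec [-0.0002  0.0007 -0.0005] | shift in target axes [ 0.022 -0.006  0.053]
tool axes
 [[ 0.001  0.994  0.112]
 [-0.001  0.112 -0.994]
 [-1.     0.001  0.001]]
```

Call:
{"api": "arm_command", "payload": {
  "plan": [
    {"tx": 0,"ty": 0,"tz": 0.05,"wx": 0,"wy": 0,"wz": 0,"jaw": -1},
    {"tx": 0.03,"ty": 0,"tz": 0,"wx": 0,"wy": 0,"wz": 0,"jaw": -1},
    {"tx": 0,"ty": 0,"tz": 0,"wx": 0,"wy": 0,"wz": 0,"jaw": -1},
    {"tx": 0,"ty": 0,"tz": 0,"wx": 0,"wy": 0,"wz": 0,"jaw": -1}
  ]
}}

```text
time: 11.15
tool_pos: [591.5, -238.8, 69.9]
tcp_rot: [0.753, 1.57, -0.706]
contact_force: [-0.8, -0.3, 3.2]
grip_width: 31.4
```

```bash
python3 g.py 591.5 -239 70 .112
```

```text
t 11.15 pos [ 591.5  -238.75   69.92] F [-0.75 -0.34  3.18] grip 31.4 j [-0.5   0.72  1.4  -0.    1.02  0.96]
shift cm, present axes [-0.008 -0.003  0.024] rotvec [-0.0001  0.0004 -0.0003] | shift in target axes [-0.008 -0.003  0.024]
tool axes
 [[ 0.     0.994  0.112]
 [-0.     0.112 -0.994]
 [-1.     0.     0.   ]]
```

Call:
{"api": "arm_command", "payload": {
  "plan": [
    {"tx": 0,"ty": 0,"tz": 0,"wx": 0,"wy": 0,"wz": 0,"jaw": -0.28},
    {"tx": 0,"ty": 0,"tz": 0,"wx": 0,"wy": 0,"wz": 0,"jaw": -0.2},
    {"tx": 0,"ty": 0,"tz": 0,"wx": 0,"wy": 0,"wz": 0,"jaw": 0},
    {"tx": 0,"ty": 0,"tz": 0,"wx": 0,"wy": 0,"wz": 0,"jaw": 0.2},
    {"tx": 0,"ty": 0,"tz": 0,"wx": 0,"wy": 0,"wz": 0,"jaw": 0.2},
    {"tx": 0,"ty": 0,"tz": 0,"wx": 0,"wy": 0,"wz": 0,"jaw": 0.2}
  ]
}}

```text
time: 11.75
tool_pos: [591.4, -238.7, 69.5]
tcp_rot: [-1.615, 1.571, -3.074]
contact_force: [0.3, -0.0, -0.7]
grip_width: 54.6
```

Call:
{"api": "arm_command", "payload": {
  "plan": [
    {"tx": -1,"ty": 0,"tz": 0,"wx": 0,"wy": 0,"wz": 0,"jaw": 0.2},
    {"tx": -2,"ty": 0,"tz": 0,"wx": 0,"wy": 0,"wz": 0,"jaw": 0.2},
    {"tx": -2,"ty": 0,"tz": 0,"wx": 0,"wy": 0,"wz": 0,"jaw": 0.2},
    {"tx": 0,"ty": 0,"tz": 0,"wx": 0,"wy": 0,"wz": 0,"jaw": 0.2},
    {"tx": 0,"ty": 0,"tz": 0,"wx": 0,"wy": 0,"wz": 0,"jaw": 0.2}
  ]
}}

```text
time: 12.25
tool_pos: [591.5, -238.8, 120.1]
tcp_rot: [0.911, 1.57, -0.548]
contact_force: [-0.3, 0.9, -1.0]
grip_width: 54.8
```

```bash
python3 - <<'E'
from g import *
n='scene'
im=imaging.capture(n);cv2.imwrite(f'pics/{n}4.png',im)
cv2.imwrite('pics/c4.png',cv2.resize(im[125:205,145:245],None,fx=7,fy=7,interpolation=cv2.INTER_CUBIC))
goto([591.5,-238.8,70],.112)
E
```

```text
t 12.3 pos [ 591.06 -238.51  119.19] F [-0.4   0.89 -0.39] grip 55.0 j [-0.5   0.66  1.36 -0.    1.12  0.96]
shift cm, present axes [4.919 0.043 0.035] rotvec [-0.0001 -0.0003  0.0006] | shift in target axes [4.919 0.04  0.033]
tool axes
 [[-0.001  0.994  0.112]
 [ 0.     0.112 -0.994]
 [-1.    -0.001 -0.   ]]
```

View pics/c4.png

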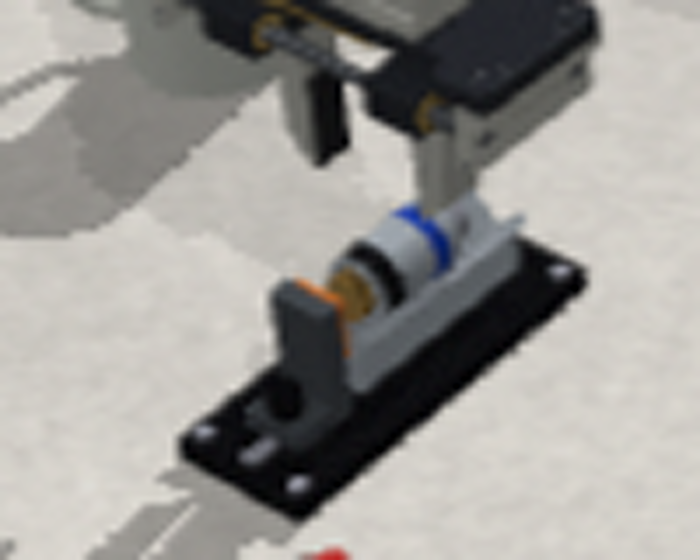

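Call:
{"api": "arm_command", "payload": {
  "plan": [
    {"tx": 0,"ty": -1.5,"tz": 0,"wx": 0,"wy": 0,"wz": 0,"jaw": -1},
    {"tx": 0,"ty": -2.5,"tz": 0,"wx": 0,"wy": 0,"wz": 0,"jaw": -1},
    {"tx": 0,"ty": -2.5,"tz": 0,"wx": 0,"wy": 0,"wz": 0,"jaw": -1},
    {"tx": 0,"ty": 0,"tz": 0,"wx": 0,"wy": 0,"wz": 0,"jaw": -1},
    {"tx": 0,"ty": 0,"tz": 0,"wx": 0,"wy": 0,"wz": 0,"jaw": -1},
    {"tx": 0,"ty": 0,"tz": 0,"wx": 0,"wy": 0,"wz": 0,"jaw": -1},
    {"tx": 1.5,"ty": 0,"tz": 0,"wx": 0,"wy": 0,"wz": 0,"jaw": -1},
    {"tx": 1.5,"ty": 0,"tz": 0,"wx": 0,"wy": 0,"wz": 0,"jaw": -1},
    {"tx": 1,"ty": 0,"tz": 0,"wx": 0,"wy": 0,"wz": 0,"jaw": -1},
    {"tx": 0,"ty": 0,"tz": 0,"wx": 0,"wy": 0,"wz": 0,"jaw": -1},
    {"tx": 0,"ty": 0,"tz": 0,"wx": 0,"wy": 0,"wz": 0,"jaw": -1},
    {"tx": 0,"ty": 0,"tz": 0,"wx": 0,"wy": 0,"wz": 0,"jaw": -1}
  ]
}}

```text
time: 13.5
tool_pos: [527.4, -246.2, 80.3]
tcp_rot: [0.841, 1.569, -0.617]
contact_force: [-0.2, 0.2, 1.0]
grip_width: 0.4
```

```bash
python3 - <<'E'
from g import *
n='scene'
im=imaging.capture(n);cv2.imwrite(f'pics/{n}5.png',im)
cv2.imwrite('pics/c5.png',cv2.resize(im[115:195,155:255],None,fx=7,fy=7,interpolation=cv2.INTER_CUBIC))
u=np.array([np.cos(.112),np.sin(.112)])
goto([*(np.array([591.5,-238.75])-65*u),71.5],.112)
E
```

```text
t 13.55 pos [ 527.32 -246.17   80.35] F [-0.08 -0.27 -0.  ] grip 0.5 j [-0.57  0.62  1.57 -0.    0.95  0.89]
shift cm, present axes [ 0.885 -0.04  -0.021] rotvec [-0.0001  0.001  -0.0011] | shift in target axes [ 0.885 -0.039 -0.02 ]
tool axes
 [[ 0.001  0.994  0.112]
 [-0.001  0.112 -0.994]
 [-1.     0.001  0.001]]
```

View pics/c5.png

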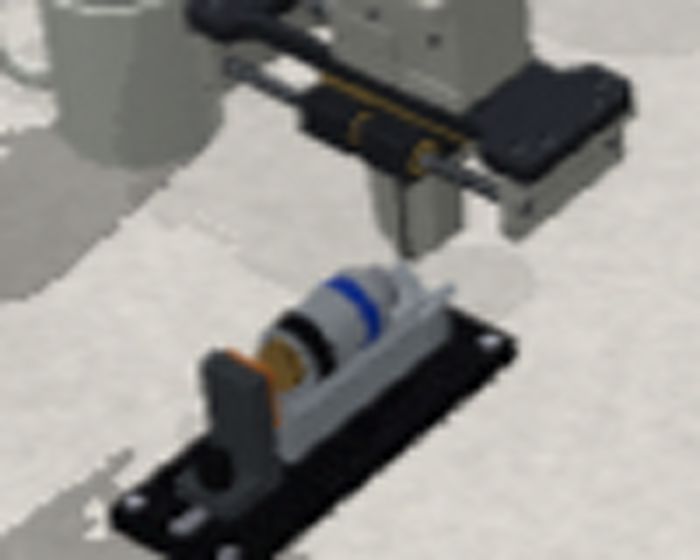

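Call:
{"api": "arm_command", "payload": {
  "plan": [
    {"tx": 0.5,"ty": 0,"tz": 0,"wx": 0,"wy": 0,"wz": 0,"jaw": -1},
    {"tx": 0.38,"ty": 0,"tz": 0,"wx": 0,"wy": 0,"wz": 0,"jaw": -1},
    {"tx": 0,"ty": 0,"tz": 0,"wx": 0,"wy": 0,"wz": 0,"jaw": -1},
    {"tx": 0,"ty": 0,"tz": 0,"wx": 0,"wy": 0,"wz": 0,"jaw": -1},
    {"tx": 0,"ty": 0.3,"tz": 0,"wx": 0,"wy": 0,"wz": 0,"jaw": -1},
    {"tx": 0,"ty": 0.3,"tz": 0,"wx": 0,"wy": 0,"wz": 0,"jaw": -1},
    {"tx": 0,"ty": 0,"tz": 0,"wx": 0,"wy": 0,"wz": 0,"jaw": -1},
    {"tx": 0,"ty": 0,"tz": 0,"wx": 0,"wy": 0,"wz": 0,"jaw": -1}
  ]
}}

```text
time: 14.35
tool_pos: [532.9, -245.2, 70.8]
tcp_rot: [0.336, 1.571, -1.122]
contact_force: [-0.5, -0.6, 0.1]
grip_width: 0.7
```

Call:
{"api": "arm_command", "payload": {
  "plan": [
    {"tx": 0,"ty": 0.1,"tz": 0,"wx": 0,"wy": 0,"wz": 0,"jaw": -1},
    {"tx": 0,"ty": 0.1,"tz": 0,"wx": 0,"wy": 0,"wz": 0,"jaw": -1},
    {"tx": 0,"ty": 0.1,"tz": 0,"wx": 0,"wy": 0,"wz": 0,"jaw": -1},
    {"tx": 0,"ty": 0.1,"tz": 0,"wx": 0,"wy": 0,"wz": 0,"jaw": -1},
    {"tx": 0,"ty": 0,"tz": 0,"wx": 0,"wy": 0,"wz": 0,"jaw": -1},
    {"tx": 0,"ty": 0,"tz": 0,"wx": 0,"wy": 0,"wz": 0,"jaw": -1}
  ]
}}

```text
time: 14.95
tool_pos: [536.7, -244.8, 70.8]
tcp_rot: [-0.621, 1.571, -2.08]
contact_force: [0.3, -0.1, -0.3]
grip_width: 0.4
```

Call:
{"api": "arm_command", "payload": {
  "plan": [
    {"tx": 0,"ty": 0.1,"tz": 0,"wx": 0,"wy": 0,"wz": 0,"jaw": -1},
    {"tx": 0,"ty": 0.1,"tz": 0,"wx": 0,"wy": 0,"wz": 0,"jaw": -1},
    {"tx": 0,"ty": 0.1,"tz": 0,"wx": 0,"wy": 0,"wz": 0,"jaw": -1},
    {"tx": 0,"ty": 0,"tz": 0,"wx": 0,"wy": 0,"wz": 0,"jaw": -1},
    {"tx": 0,"ty": 0,"tz": 0,"wx": 0,"wy": 0,"wz": 0,"jaw": -1}
  ]
}}

```text
time: 15.45
tool_pos: [539.7, -244.5, 70.8]
tcp_rot: [-0.54, 1.571, -1.999]
contact_force: [0.2, -0.9, 0.4]
grip_width: 0.4
```

Call:
{"api": "arm_command", "payload": {
  "plan": [
    {"tx": 0,"ty": 0.1,"tz": 0,"wx": 0,"wy": 0,"wz": 0,"jaw": -1},
    {"tx": 0,"ty": 0.1,"tz": 0,"wx": 0,"wy": 0,"wz": 0,"jaw": -1},
    {"tx": 0,"ty": 0,"tz": 0,"wx": 0,"wy": 0,"wz": 0,"jaw": -1},
    {"tx": 0,"ty": 0,"tz": 0,"wx": 0,"wy": 0,"wz": 0,"jaw": -1}
  ]
}}

```text
time: 15.85
tool_pos: [541.7, -244.3, 70.8]
tcp_rot: [-0.683, 1.571, -2.142]
contact_force: [0.5, -0.0, 0.7]
grip_width: 0.6
```

Call:
{"api": "arm_command", "payload": {
  "plan": [
    {"tx": 0,"ty": 0.1,"tz": 0,"wx": 0,"wy": 0,"wz": 0,"jaw": -1},
    {"tx": 0,"ty": 0.1,"tz": 0,"wx": 0,"wy": 0,"wz": 0,"jaw": -1},
    {"tx": 0,"ty": 0,"tz": 0,"wx": 0,"wy": 0,"wz": 0,"jaw": -1},
    {"tx": 0,"ty": 0,"tz": 0,"wx": 0,"wy": 0,"wz": 0,"jaw": -1}
  ]
}}

```text
time: 16.25
tool_pos: [543.3, -244.1, 70.8]
tcp_rot: [-1.76, 1.57, 3.064]
contact_force: [-2.8, -0.0, 1.0]
grip_width: 0.3
```

Call:
{"api": "arm_command", "payload": {
  "plan": [
    {"tx": 0,"ty": 0.1,"tz": 0,"wx": 0,"wy": 0,"wz": 0,"jaw": -1},
    {"tx": 0,"ty": 0.1,"tz": 0,"wx": 0,"wy": 0,"wz": 0,"jaw": -1},
    {"tx": 0,"ty": 0,"tz": 0,"wx": 0,"wy": 0,"wz": 0,"jaw": -1},
    {"tx": 0,"ty": 0,"tz": 0,"wx": 0,"wy": 0,"wz": 0,"jaw": -1}
  ]
}}

```text
time: 16.65
tool_pos: [545.9, -243.8, 70.8]
tcp_rot: [1.169, 1.57, -0.29]
contact_force: [-2.0, -0.7, 0.5]
grip_width: 0.5
```

Call:
{"api": "arm_command", "payload": {
  "plan": [
    {"tx": 0,"ty": 0.05,"tz": 0,"wx": 0,"wy": 0,"wz": 0,"jaw": -1},
    {"tx": 0,"ty": 0.05,"tz": 0,"wx": 0,"wy": 0,"wz": 0,"jaw": -1},
    {"tx": 0,"ty": 0.05,"tz": 0,"wx": 0,"wy": 0,"wz": 0,"jaw": -1},
    {"tx": 0,"ty": 0,"tz": 0,"wx": 0,"wy": 0,"wz": 0,"jaw": -1},
    {"tx": 0,"ty": 0,"tz": 0,"wx": 0,"wy": 0,"wz": 0,"jaw": -1}
  ]
}}

```text
time: 17.15
tool_pos: [547.2, -243.6, 70.8]
tcp_rot: [1.048, 1.571, -0.411]
contact_force: [-2.1, -0.4, 0.3]
grip_width: 0.6
```

Call:
{"api": "arm_command", "payload": {
  "plan": [
    {"tx": 0,"ty": 0.05,"tz": 0,"wx": 0,"wy": 0,"wz": 0,"jaw": -1},
    {"tx": 0,"ty": 0.05,"tz": 0,"wx": 0,"wy": 0,"wz": 0,"jaw": -1},
    {"tx": 0,"ty": 0,"tz": 0,"wx": 0,"wy": 0,"wz": 0,"jaw": -1},
    {"tx": 0,"ty": 0,"tz": 0,"wx": 0,"wy": 0,"wz": 0,"jaw": -1}
  ]
}}

```text
time: 17.55
tool_pos: [548.2, -243.5, 70.8]
tcp_rot: [1.303, 1.571, -0.156]
contact_force: [-1.9, 0.4, -0.0]
grip_width: 0.9
```

Call:
{"api": "arm_command", "payload": {
  "plan": [
    {"tx": 0,"ty": 0.05,"tz": 0,"wx": 0,"wy": 0,"wz": 0,"jaw": -1},
    {"tx": 0,"ty": 0.05,"tz": 0,"wx": 0,"wy": 0,"wz": 0,"jaw": -1},
    {"tx": 0,"ty": 0,"tz": 0,"wx": 0,"wy": 0,"wz": 0,"jaw": -1},
    {"tx": 0,"ty": 0,"tz": 0,"wx": 0,"wy": 0,"wz": 0,"jaw": -1}
  ]
}}

```text
time: 17.95
tool_pos: [549.2, -243.4, 70.8]
tcp_rot: [1.141, 1.571, -0.318]
contact_force: [-1.5, -0.7, -0.0]
grip_width: 0.4
```

Sliding at about 2 N; I continue in 1 mm steps.

Call:
{"api": "arm_command", "payload": {
  "plan": [
    {"tx": 0,"ty": 0.05,"tz": 0,"wx": 0,"wy": 0,"wz": 0,"jaw": -1},
    {"tx": 0,"ty": 0.05,"tz": 0,"wx": 0,"wy": 0,"wz": 0,"jaw": -1},
    {"tx": 0,"ty": 0,"tz": 0,"wx": 0,"wy": 0,"wz": 0,"jaw": -1},
    {"tx": 0,"ty": 0,"tz": 0,"wx": 0,"wy": 0,"wz": 0,"jaw": -1}
  ]
}}

```text
time: 18.35
tool_pos: [550.2, -243.3, 70.8]
tcp_rot: [1.022, 1.571, -0.437]
contact_force: [-2.0, 0.2, 0.0]
grip_width: 0.4
```

```bash
python3 - <<'E'
from g import *
n='scene'
im=imaging.capture(n);cv2.imwrite(f'pics/{n}6.png',im)
cv2.imwrite('pics/c6.png',cv2.resize(im[145:195,160:235],None,fx=10,fy=10,interpolation=cv2.INTER_CUBIC))
E
```

```text
(no output)
```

View pics/c6.png

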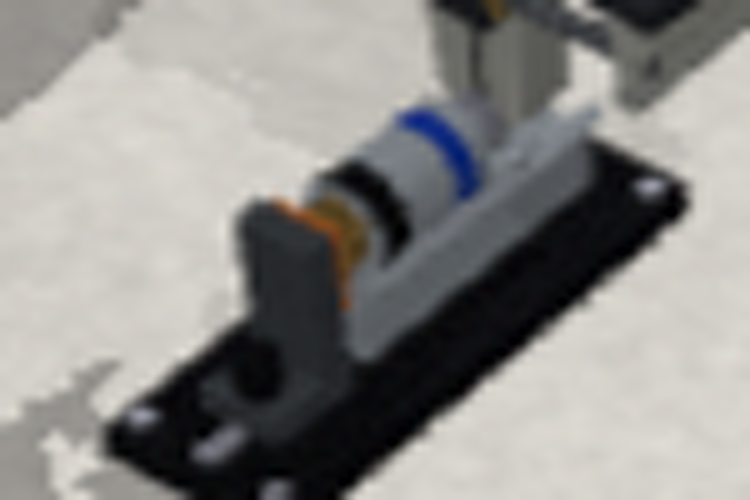

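Straight in the V, fingers on the nose, brass (around pixel 194,168) close to the orange pad; still moving freely.

Call:
{"api": "arm_command", "payload": {
  "plan": [
    {"tx": 0,"ty": 0.05,"tz": 0,"wx": 0,"wy": 0,"wz": 0,"jaw": -1},
    {"tx": 0,"ty": 0.05,"tz": 0,"wx": 0,"wy": 0,"wz": 0,"jaw": -1},
    {"tx": 0,"ty": 0,"tz": 0,"wx": 0,"wy": 0,"wz": 0,"jaw": -1},
    {"tx": 0,"ty": 0,"tz": 0,"wx": 0,"wy": 0,"wz": 0,"jaw": -1}
  ]
}}

```text
time: 18.8
tool_pos: [551.2, -243.2, 70.8]
tcp_rot: [0.96, 1.571, -0.499]
contact_force: [-1.2, 0.3, 0.6]
grip_width: -0.0
```

Call:
{"api": "arm_command", "payload": {
  "plan": [
    {"tx": 0,"ty": 0.05,"tz": 0,"wx": 0,"wy": 0,"wz": 0,"jaw": -1},
    {"tx": 0,"ty": 0.05,"tz": 0,"wx": 0,"wy": 0,"wz": 0,"jaw": -1},
    {"tx": 0,"ty": 0,"tz": 0,"wx": 0,"wy": 0,"wz": 0,"jaw": -1},
    {"tx": 0,"ty": 0,"tz": 0,"wx": 0,"wy": 0,"wz": 0,"jaw": -1}
  ]
}}

```text
time: 19.2
tool_pos: [552.2, -243.1, 70.8]
tcp_rot: [1.039, 1.571, -0.42]
contact_force: [-1.5, 1.0, 0.7]
grip_width: 0.7
```

Call:
{"api": "arm_command", "payload": {
  "plan": [
    {"tx": 0,"ty": 0.05,"tz": 0,"wx": 0,"wy": 0,"wz": 0,"jaw": -1},
    {"tx": 0,"ty": 0.05,"tz": 0,"wx": 0,"wy": 0,"wz": 0,"jaw": -1},
    {"tx": 0,"ty": 0,"tz": 0,"wx": 0,"wy": 0,"wz": 0,"jaw": -1},
    {"tx": 0,"ty": 0,"tz": 0,"wx": 0,"wy": 0,"wz": 0,"jaw": -1}
  ]
}}

```text
time: 19.6
tool_pos: [553.2, -243.0, 70.8]
tcp_rot: [0.872, 1.571, -0.587]
contact_force: [-1.8, 0.7, -0.5]
grip_width: 0.2
```

Call:
{"api": "arm_command", "payload": {
  "plan": [
    {"tx": 0,"ty": 0.05,"tz": 0,"wx": 0,"wy": 0,"wz": 0,"jaw": -1},
    {"tx": 0,"ty": 0.05,"tz": 0,"wx": 0,"wy": 0,"wz": 0,"jaw": -1},
    {"tx": 0,"ty": 0,"tz": 0,"wx": 0,"wy": 0,"wz": 0,"jaw": -1},
    {"tx": 0,"ty": 0,"tz": 0,"wx": 0,"wy": 0,"wz": 0,"jaw": -1}
  ]
}}

```text
time: 20.0
tool_pos: [554.2, -242.9, 70.8]
tcp_rot: [0.916, 1.571, -0.543]
contact_force: [-2.0, -0.2, 0.9]
grip_width: 0.4
```

Call:
{"api": "arm_command", "payload": {
  "plan": [
    {"tx": 0,"ty": 0.05,"tz": 0,"wx": 0,"wy": 0,"wz": 0,"jaw": -1},
    {"tx": 0,"ty": 0.05,"tz": 0,"wx": 0,"wy": 0,"wz": 0,"jaw": -1},
    {"tx": 0,"ty": 0,"tz": 0,"wx": 0,"wy": 0,"wz": 0,"jaw": -1},
    {"tx": 0,"ty": 0,"tz": 0,"wx": 0,"wy": 0,"wz": 0,"jaw": -1}
  ]
}}

```text
time: 20.4
tool_pos: [555.2, -242.7, 70.8]
tcp_rot: [0.822, 1.571, -0.637]
contact_force: [-1.7, 0.6, 0.8]
grip_width: 0.3
```

Call:
{"api": "arm_command", "payload": {
  "plan": [
    {"tx": 0,"ty": 0.05,"tz": 0,"wx": 0,"wy": 0,"wz": 0,"jaw": -1},
    {"tx": 0,"ty": 0.05,"tz": 0,"wx": 0,"wy": 0,"wz": 0,"jaw": -1},
    {"tx": 0,"ty": 0,"tz": 0,"wx": 0,"wy": 0,"wz": 0,"jaw": -1},
    {"tx": 0,"ty": 0,"tz": 0,"wx": 0,"wy": 0,"wz": 0,"jaw": -1}
  ]
}}

```text
time: 20.8
tool_pos: [555.5, -242.7, 70.8]
tcp_rot: [-1.753, 1.569, 3.071]
contact_force: [-5.9, -0.8, 2.6]
grip_width: 0.4
```

Call:
{"api": "arm_command", "payload": {
  "plan": [
    {"tx": 0,"ty": 0.04,"tz": 0,"wx": 0,"wy": 0,"wz": 0,"jaw": -1},
    {"tx": 0,"ty": 0,"tz": 0,"wx": 0,"wy": 0,"wz": 0,"jaw": -1},
    {"tx": 0,"ty": 0,"tz": 0,"wx": 0,"wy": 0,"wz": 0,"jaw": -1}
  ]
}}

```text
time: 21.1
tool_pos: [555.5, -242.7, 70.8]
tcp_rot: [-1.768, 1.568, 3.056]
contact_force: [-7.0, -0.7, 2.4]
grip_width: 0.6
```

Call:
{"api": "arm_command", "payload": {
  "plan": [
    {"tx": 0,"ty": 0.03,"tz": 0,"wx": 0,"wy": 0,"wz": 0,"jaw": -1},
    {"tx": 0,"ty": 0,"tz": 0,"wx": 0,"wy": 0,"wz": 0,"jaw": -1},
    {"tx": 0,"ty": 0,"tz": 0,"wx": 0,"wy": 0,"wz": 0,"jaw": -1}
  ]
}}

```text
time: 21.4
tool_pos: [555.5, -242.7, 70.8]
tcp_rot: [-1.776, 1.568, 3.048]
contact_force: [-8.3, 0.0, 4.1]
grip_width: 0.6
```

Call:
{"api": "arm_command", "payload": {
  "plan": [
    {"tx": -0.03,"ty": 0.01,"tz": 0,"wx": 0,"wy": 0,"wz": 0,"jaw": -1},
    {"tx": 0,"ty": 0,"tz": 0,"wx": 0,"wy": 0,"wz": 0,"jaw": -1},
    {"tx": 0,"ty": 0,"tz": 0,"wx": 0,"wy": 0,"wz": 0,"jaw": -1}
  ]
}}

```text
time: 21.7
tool_pos: [555.5, -242.7, 70.8]
tcp_rot: [-1.802, 1.568, 3.022]
contact_force: [-8.3, -0.7, 1.7]
grip_width: 0.4
```

```bash
python3 - <<'E'
from g import *
n='scene'
im=imaging.capture(n);cv2.imwrite(f'pics/{n}7.png',im)
cv2.imwrite('pics/c7.png',cv2.resize(im[145:195,160:235],None,fx=10,fy=10,interpolation=cv2.INTER_CUBIC))
goto([555.5,-242.7,70.8],.112)
E
```

```text
t 21.75 pos [ 555.51 -242.71   70.82] F [-6.75 -0.93  1.71] grip 0.4 j [-0.54  0.67  1.5  -0.    0.98  0.92]
shift cm, present axes [ 0.002 -0.    -0.001] rotvec [-0.0002 -0.0007  0.0031] | shift in target axes [ 0.002 -0.    -0.001]
tool axes
 [[-0.003  0.994  0.112]
 [ 0.     0.112 -0.994]
 [-1.    -0.003 -0.001]]
```

View pics/c7.png

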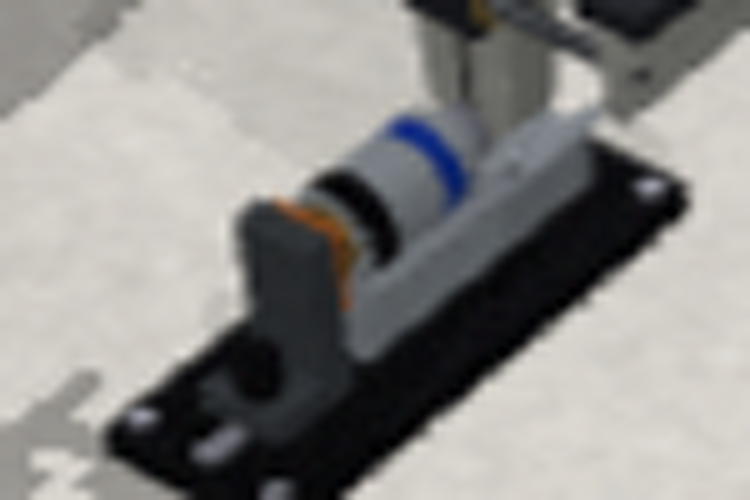

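Call:
{"api": "arm_command", "payload": {
  "plan": [
    {"tx": -0.01,"ty": 0.03,"tz": 0,"wx": 0,"wy": 0,"wz": 0,"jaw": -1},
    {"tx": 0,"ty": 0,"tz": 0,"wx": 0,"wy": 0,"wz": 0,"jaw": -1},
    {"tx": 0,"ty": 0,"tz": 0,"wx": 0,"wy": 0,"wz": 0,"jaw": -1},
    {"tx": 0,"ty": 0,"tz": 0,"wx": 0,"wy": 0,"wz": 0,"jaw": -1}
  ]
}}

```text
time: 22.15
tool_pos: [555.5, -242.7, 70.8]
tcp_rot: [-1.801, 1.567, 3.023]
contact_force: [-7.2, -1.7, 2.6]
grip_width: 0.8
```

Call:
{"api": "arm_command", "payload": {
  "plan": [
    {"tx": 0,"ty": 0,"tz": 0,"wx": 0,"wy": 0,"wz": 0,"jaw": -1},
    {"tx": 0,"ty": 0,"tz": 0,"wx": 0,"wy": 0,"wz": 0,"jaw": -1},
    {"tx": 0,"ty": 0,"tz": 0,"wx": 0,"wy": 0,"wz": 0,"jaw": -1},
    {"tx": 0,"ty": 0,"tz": 0,"wx": 0,"wy": 0,"wz": 0,"jaw": -1},
    {"tx": 0,"ty": 0,"tz": 0,"wx": 0,"wy": 0,"wz": 0,"jaw": -1}
  ]
}}

```text
time: 22.65
tool_pos: [555.5, -242.7, 70.8]
tcp_rot: [-1.815, 1.567, 3.009]
contact_force: [-7.7, -1.6, 2.2]
grip_width: 0.4
```

Call:
{"api": "arm_command", "payload": {
  "plan": [
    {"tx": 0,"ty": 0,"tz": 0,"wx": 0,"wy": 0,"wz": 0,"jaw": -1},
    {"tx": 0,"ty": 0,"tz": 0,"wx": 0,"wy": 0,"wz": 0,"jaw": -1},
    {"tx": 0,"ty": 0,"tz": 0,"wx": 0,"wy": 0,"wz": 0,"jaw": -1},
    {"tx": 0,"ty": 0,"tz": 0,"wx": 0,"wy": 0,"wz": 0,"jaw": -1},
    {"tx": 0,"ty": 0,"tz": 0,"wx": 0,"wy": 0,"wz": 0,"jaw": -1}
  ]
}}

```text
time: 23.15
tool_pos: [555.5, -242.7, 70.8]
tcp_rot: [-1.799, 1.567, 3.025]
contact_force: [-8.9, -1.4, 2.5]
grip_width: 0.2
```

Call:
{"api": "arm_command", "payload": {
  "plan": [
    {"tx": -0.03,"ty": 0,"tz": 0.02,"wx": 0,"wy": 0,"wz": 0,"jaw": -1},
    {"tx": 0,"ty": 0,"tz": 0,"wx": 0,"wy": 0,"wz": 0,"jaw": -1},
    {"tx": 0,"ty": 0,"tz": 0,"wx": 0,"wy": 0,"wz": 0,"jaw": -1},
    {"tx": 0,"ty": 0,"tz": 0,"wx": 0,"wy": 0,"wz": 0,"jaw": -1}
  ]
}}

```text
time: 23.55
tool_pos: [555.5, -242.7, 70.9]
tcp_rot: [-1.881, 1.567, 2.943]
contact_force: [-7.7, -0.4, 0.9]
grip_width: 0.4
```

Call:
{"api": "arm_command", "payload": {
  "plan": [
    {"tx": 0,"ty": 0,"tz": 0,"wx": 0,"wy": 0,"wz": 0,"jaw": -1},
    {"tx": 0,"ty": 0,"tz": 0,"wx": 0,"wy": 0,"wz": 0,"jaw": -1},
    {"tx": 0,"ty": 0,"tz": 0,"wx": 0,"wy": 0,"wz": 0,"jaw": -1},
    {"tx": 0,"ty": 0,"tz": 0,"wx": 0,"wy": 0,"wz": 0,"jaw": -1},
    {"tx": 0,"ty": 0,"tz": 0,"wx": 0,"wy": 0,"wz": 0,"jaw": -1},
    {"tx": 0,"ty": 0,"tz": 0,"wx": 0,"wy": 0,"wz": 0,"jaw": -1},
    {"tx": 0,"ty": 0,"tz": 0,"wx": 0,"wy": 0,"wz": 0,"jaw": -1},
    {"tx": 0,"ty": 0,"tz": 0,"wx": 0,"wy": 0,"wz": 0,"jaw": -1}
  ]
}}

```text
time: 24.35
tool_pos: [555.5, -242.7, 70.8]
tcp_rot: [-1.897, 1.567, 2.927]
contact_force: [-7.4, -0.2, -0.4]
grip_width: 0.7
```

Nearly pure axial press of about 7.5 N held over 1 s. Now I back off gently along −x, then rise.

Call:
{"api": "arm_command", "payload": {
  "plan": [
    {"tx": 0,"ty": -0.05,"tz": 0,"wx": 0,"wy": 0,"wz": 0,"jaw": -1},
    {"tx": 0,"ty": -0.05,"tz": 0,"wx": 0,"wy": 0,"wz": 0,"jaw": -1},
    {"tx": 0,"ty": -0.1,"tz": 0,"wx": 0,"wy": 0,"wz": 0,"jaw": -1},
    {"tx": 0,"ty": -0.3,"tz": 0,"wx": 0,"wy": 0,"wz": 0,"jaw": -1},
    {"tx": 0,"ty": -0.5,"tz": 0,"wx": 0,"wy": 0,"wz": 0,"jaw": -1},
    {"tx": 0,"ty": -1,"tz": 0,"wx": 0,"wy": 0,"wz": 0,"jaw": -1},
    {"tx": 0,"ty": 0,"tz": 0,"wx": 0,"wy": 0,"wz": 0,"jaw": -1},
    {"tx": 0,"ty": 0,"tz": 0,"wx": 0,"wy": 0,"wz": 0,"jaw": -1},
    {"tx": -2,"ty": 0,"tz": 0,"wx": 0,"wy": 0,"wz": 0,"jaw": -1},
    {"tx": -3,"ty": 0,"tz": 0,"wx": 0,"wy": 0,"wz": 0,"jaw": -1},
    {"tx": -4,"ty": 0,"tz": 0,"wx": 0,"wy": 0,"wz": 0,"jaw": -1},
    {"tx": -3,"ty": -2,"tz": 0,"wx": 0,"wy": 0,"wz": 0,"jaw": -1},
    {"tx": 0,"ty": -4,"tz": 0,"wx": 0,"wy": 0,"wz": 0,"jaw": -1},
    {"tx": 0,"ty": -4,"tz": 0,"wx": 0,"wy": 0,"wz": 0,"jaw": -1},
    {"tx": 0,"ty": 0,"tz": 0,"wx": 0,"wy": 0,"wz": 0,"jaw": -1},
    {"tx": 0,"ty": 0,"tz": 0,"wx": 0,"wy": 0,"wz": 0,"jaw": -1},
    {"tx": 0,"ty": 0,"tz": 0,"wx": 0,"wy": 0,"wz": 0,"jaw": -1}
  ]
}}

```text
time: 26.05
tool_pos: [438.9, -256.4, 191.8]
tcp_rot: [0.919, 1.569, -0.54]
contact_force: [0.5, 0.4, -0.1]
grip_width: 0.5
```

```bash
python3 - <<'E'
from g import *
for n in('scene','top'):
    im=imaging.capture(n);cv2.imwrite(f'pics/{n}8.png',im)
    x,y=(160,145) if n=='scene' else (280,145)
    cv2.imwrite(f'pics/c8{n}.png',cv2.resize(im[y:y+75,x:x+75],(400,400),interpolation=cv2.INTER_CUBIC))
cv2.imwrite('pics/c8.png',np.hstack([cv2.imread(f'pics/c8{n}.png') for n in('scene','top')]))
from plant import readout
print(readout.get_obs()['contact_force'],readout.get_obs()['tool_pos'])
# blue band, axis direction, moved things
s0=cv2.imread('pics/scene0.png');s8=cv2.imread('pics/scene8.png')
for c in('red','yellow'): print(c,cen(mask(s0,c,(295,210,65,60))),cen(mask(s8,c,(295,210,65,60))))
E
```

```text
[ 0.18188299  0.17282714 -0.04318055] [ 438.91225522 -256.14363696  191.45139554]
red (array([312.77272727, 232.13636364]), 22) (array([313.        , 232.08695652]), 23)
yellow (array([342.5       , 241.83333333]), 24) (array([342.52, 241.76]), 25)
```

View pics/c8.png

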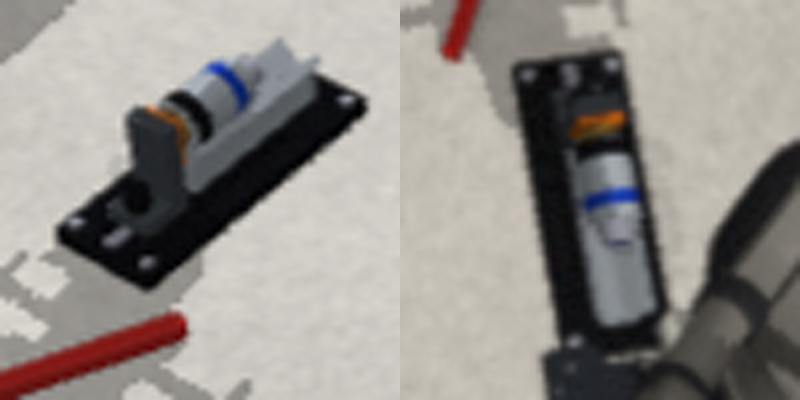

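View pics/scene8.png

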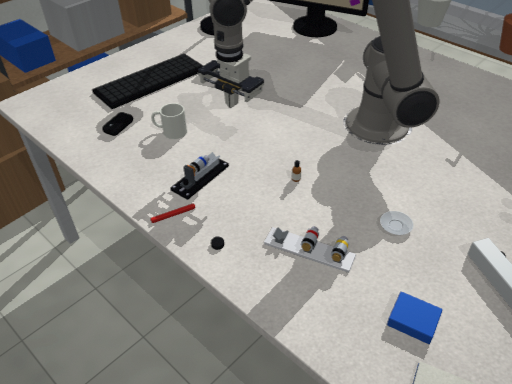

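The objective lies straight in the V with its brass end at the orange pad (scene ≈ 191,168; top ≈ 317,170). The arm is clear and everything else is where it was, so I hand the job in.

```bash
python3 -c "
from plant import bot; print(bot.close_job())"
```

```text
the job is handed in; nothing more can be done
None
```

The blue objective is lying released in the V with its brass end against the orange pad. I handed the job in at about 26 s; no verdict was reported.

- **Placing:** I lowered it into the V by feel, and the highest contact reading was about 3 N. After opening the jaws I pushed on the nose with shut fingers. It slid at 1.2–2 N until it stopped dead on the pad.
- **Pressing:** I held about 7–9 N for more than 2 s. The highest reading at the end of any move was 8.9 N, against the 20 N limit. I also trimmed the sideways and downward force on the nose to under 1 N for the last second.
- **Last checks:** In both views the objective is straight in the V, with the brass at the pad and no visible gap. The tool reads about 0 N with the arm clear. The red and yellow bands are within 0.25 px of where they started, and nothing else looks moved; I judged that by eye.
- **Disagreements:** The two cameras differed by about 3 mm in each direction on where the cradle is, so I settled the sideways place by contact. In the scene view the held objective sat about 3.5 mm short of where I expected along its axis, but finding the stop by feel made that harmless.
- **Not measured:** The forces on the individual flanks can't be measured with this setup.

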